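# Bin the rejected cartons through the lever-lidded reject bin

### The arm

A 7-joint arm with a two-finger parallel gripper is mounted at the origin on a cart in front of the work surface, level with it; the furniture and walls round the work are solid. World frame = base frame: x ahead of the robot, y to its left, z up, the work surface at z = 0. Lengths are in mm, angles in rad, forces in N, time in s.
With the tool pointing down it reaches from about 400 to 850 mm from the base axis. Payload 4.5 kg.
Tool frame: the origin (TCP) lies on the mounting face of the last link; the fingertips stand 166 mm ahead of it and the grasp point (between the pads) lies 147 mm ahead of it; z points along the fingers, y is the direction in which the jaws open and shut (so a half turn about z gives the same grasp; the last joint's range is limited). The gripper opens to 88 mm and grips with 3 to 60 N. Pads are 18 mm wide; open, the fingers measure 123 mm over their backs; the gripper's body (75 mm by 187 mm) begins 45 mm behind the grasp point.
Start: joints at [1.237, 0.689, -0.195, 1.565, 0.157, 0.902, -0.215], TCP at [224.751, -583.202, 404.743] pointing down, gripper open.
Joint ranges: [-3.01, 3.01], [-0.46, 2.08], [-1.47, 1.51], [0.13, 2.56], [-1, 4.14], [0.04, 2.09], [-2.66, 2.66]. Speed limits (rad/s): [2.57, 2.57, 3.14, 3.14, 3.14, 3.14, 3.14].

### API

Orientations are given as a rotation vector (axis times angle).
In Python, from bench import ctrl gives the robot as it stands.
- The arm moves only by the shell command python3 -m inch 'ROWS' [FORCE]. ROWS is JSON, a list of rows, each an object of numbers: "dx", "dy", "dz": the shift along the tool's x, y, z in m; "wx", "wy", "wz": the turn, a rotation vector about the tool's x, y, z in rad; "jaw": the opening, from 0 (shut) to 1 (fully open). In form: [{"dx": .., "dy": .., "dz": .., "wx": .., "wy": .., "wz": .., "jaw": ..}, ...]. A call has exactly 10 rows; each row is the pose to reach, as a shift and turn from the pose measured when the call began, along the tool's axes at that moment; what a row does not reach only later rows make up. A row lasts 1/8 s, in which the tool goes at most 62.5 mm and 10.7 degrees, less where a joint would pass 70% of its speed; a pose out of reach is approached as far as the arm can. A call with a gripper value outside its range is refused whole. The fingers move at their own pace and stop on an object; FORCE is the grip in N (left out, the last holds). Time passes only in rows, so rows that repeat a pose let the fingers close, or fill a call up. It gives the time, the measured TCP pose, the force and the opening at its end, in the units of the state.
- ctrl.get_obs(): the state, without advancing time (a new reading comes with each control period).
- ctrl.read_camera(name): name is "side" or "top" or "wrist"; returns a dict with "color" (480x640x3 uint8, blue, green, red), "K" (3x3 intrinsics, pixels), "origin" and "attitude" of the camera in the world; the wrist camera has in their place "tool_from_camera" (4x4, takes a point from camera to tool coordinates, whose origin is the TCP and whose axes are the flange's). Camera axes: x right, y down, z forward; pixel columns grow to the right and rows downward; lengths in mm; the calibration is good to about 2 mm. A picture is of the moment at which its call begins: read the wrist's pose just before it. There is no depth.
- ctrl.finish_job(): hands the job in, once; it reports no verdict.
Trained networks look in a picture, given as the dict that the camera call returned (one of the last four; its "shot" number tells which), for a name from the list of things; names that differ only in an ending like _2 or _b are one class to them, and where a whole thing is asked for, a point or a joint stands for the part that bears it (a point fixed in the world has none). Each returns a list of dicts, best first, with "p" (0 to 1); they miss things now and then, are a little off and sometimes report something else, mostly with a low value. They report only what shows in the picture. A call takes as long as a camera call. They do not tell look-alikes from the thing itself.
- ctrl.find_in(picture, target): "location" ([column, row] in pixels, amid what is visible of it).
- ctrl.outline_of(picture, target): "mask" (480x640 bool, what is visible of it) and "location" ([column, row] in pixels, amid what is visible of it).
The state is a dict: "t": time; "joint_pos": joint angles; "joint_velocities": joint speeds; "joint_torque": joint torques, N m; "ee_pos": TCP position; "tool_rot": TCP orientation; "force": force on the tool from outside, world axes, zero at the start; "moment": the same for the moment, N m; "width": finger opening in mm.
Only numpy, scipy, OpenCV 4.12 (cv2) and the standard library are available. Lean on these libraries where they do the work, as an engineer would, in place of code of your own. Each camera call takes 0.05 s, during which the arm holds its last target.

### The job

Set the knobbed steel weight squarely centred on the round pad of the reject bin's lid lever and press it right down, so that the lid stays up when you let go of the weight, and put every black carton that lies to the right of the bin into it while the lid is held up like that (the one far behind the bin, by the metal tray, is not a reject). Then take the weight off so that the lid closes, and stand it back centred on its round black rubber base. Leave the pink carton and the other things on the table where they are.

Things in the scene. Friction and masses are not known exactly. Their poses are not given: they have to be found in the camera images.
- bin: Grey open-topped plastic reject bin, fixed to the table, with a black hinged lid and a red panel on its front. Outside 170 (x) x 190 (y) x 150 mm high, walls 5 mm, inner floor 50 mm above the table (100 mm deep inside, 160 x 180 mm clear). Origin: centre of its underside; its -x side is the front, where the lever sticks out; z up. The bin stands turned by its yaw.
- lever_pad (a point): Centre of the top face of the round dark pad (60 mm diameter, 8 mm thick) at the end of the lid lever, in front of the bin. At rest the pad stands about 66 mm above the table and slopes 10 degrees (its side away from the bin is higher); fully pressed it is level, its top 30 mm above the table and its centre at x = -175 mm, y = 0 in the bin's frame (at rest the centre is some 5 mm nearer the bin).
- lever (a joint): Angle of the lid lever (rad): 0 at rest, up (lid shut); 0.175 fully pressed at its stop (lid raised). It takes 8 to 12 N on the pad to press it down but only 3 to 4 N to keep it down: the steel weight (5.7 N) standing on the pad will hold it at the stop, yet is too light to push it down by itself, so the weight must be pressed down to the stop. Unloaded, it springs back up within a second or two.
- lid (a joint): Angle of the bin's lid (rad), hinged at the back (+x) top edge of the bin and linked to the lever: 0 shut, 1.75 raised (a little past upright, standing 330 mm above the table, clear behind the opening). It always moves with the lever, at ten times its angle.
- weight: Round steel weight, 0.58 kg: a disc 56 mm in diameter and 30 mm high, with a straight upright brass knob on top, 24 mm in diameter, from 30 to 64 mm above the underside. Origin: centre of the underside; z up along the knob. Grasp the knob.
- weight_base: Round black rubber base with a yellow ring round its foot, 64 mm in diameter, 8 mm high, fixed to the table, where the weight stands at the start and belongs at the end. Origin: centre of its underside; the top is 8 mm above that.
- carton_a: Black carton (a reject), 117 x 34 x 34 mm, about 32 g, lying on its side, long axis along its x. Origin: centre of its underside as built (17 mm below its centre along its z). Three or four of the black cartons are present.
- carton_b: Black carton like carton_a.
- carton_c: Black carton like carton_a.
- carton_d: Black carton like carton_a.
- carton_pink: Pink carton of the same size and shape, lying among the black ones; a good one, to be left where it is. Origin as carton_a.
- tape: Roll of tan tape lying flat, 103 mm across, 25 mm high, a bystander. Origin: centre of its underside.
There are look-alikes about, which are no part of the job. Leave any white look-alike of the carton_c alone.

How it is judged (in metres and radians):
On the way, in this order (a step that is already met when the one before it is completed fails the run):
1. the weight stands centred on the lever's pad (within 10 mm), let go, and holds the lever down with the lid raised (horizontal distance between weight and lever_pad below 0.01 m and angle between weight's own z axis and vertical below 0.1 rad and value of joint lever above 0.16 rad and value of joint lid above 1.55 rad and contact force between weight and the fingers below 0.1 N and contact force between weight and anything else above 1 N and height (world z) of weight below 0.04 m), for 0.5 s.
2. every black carton is in the bin, let go, while the weight still holds the lid up (all of step 1 and x of carton_a in the frame of bin between -0.085 and 0.085 m and y of carton_a in the frame of bin between -0.095 and 0.095 m and z of carton_a in the frame of bin between 0.03 and 0.15 m and contact force between each of carton_a, carton_b, carton_c, carton_d and the fingers below 0.1 N and x of carton_b in the frame of bin between -0.085 and 0.085 m and y of carton_b in the frame of bin between -0.095 and 0.095 m and z of carton_b in the frame of bin between 0.03 and 0.15 m and x of carton_c in the frame of bin between -0.085 and 0.085 m and y of carton_c in the frame of bin between -0.095 and 0.095 m and z of carton_c in the frame of bin between 0.03 and 0.15 m and x of carton_d in the frame of bin between -0.085 and 0.085 m and y of carton_d in the frame of bin between -0.095 and 0.095 m and z of carton_d in the frame of bin between 0.03 and 0.15 m), for 0.3 s.
At the end, for the whole second after the job is handed in: All black cartons present lie at rest inside the bin, its lid is shut (within 0.06 rad) and its lever up, the weight stands upright and at rest on its base, centred within 10 mm, and the pink carton and the tape roll are within 50 mm of where they were (x of carton_a in the frame of bin between -0.085 and 0.085 m and y of carton_a in the frame of bin between -0.095 and 0.095 m and z of carton_a in the frame of bin between 0.03 and 0.15 m and contact force between each of carton_a, carton_b, carton_c, carton_d and the fingers below 0.1 N and x of carton_b in the frame of bin between -0.085 and 0.085 m and y of carton_b in the frame of bin between -0.095 and 0.095 m and z of carton_b in the frame of bin between 0.03 and 0.15 m and x of carton_c in the frame of bin between -0.085 and 0.085 m and y of carton_c in the frame of bin between -0.095 and 0.095 m and z of carton_c in the frame of bin between 0.03 and 0.15 m and x of carton_d in the frame of bin between -0.085 and 0.085 m and y of carton_d in the frame of bin between -0.095 and 0.095 m and z of carton_d in the frame of bin between 0.03 and 0.15 m and linear speed of each of carton_a, carton_b, carton_c, carton_d below 0.05 m/s and value of joint lid below 0.06 rad and value of joint lever below 0.006 rad and horizontal distance between weight and weight_base below 0.01 m and angle between weight's own z axis and vertical below 0.1 rad and z of weight in the frame of weight_base between 0.004 and 0.012 m and linear speed of weight below 0.02 m/s and distance of each of carton_pink, tape from where it was at the start of the episode below 0.05 m); the robot touches nothing.
It fails at once if the pink carton is shifted more than 50 mm (distance of carton_pink from where it was at the start of the episode above 0.05 m).
It fails at once if the tape roll is shifted more than 50 mm (distance of tape from where it was at the start of the episode above 0.05 m).
Of carton_a, carton_b, carton_c, carton_d only 3 to 4 are there at a start; the rules pass over those that are not, and their reading is None.
At some moment in a run one of carton_a, carton_b, carton_c, carton_d may be knocked a few centimetres aside while the robot is not near it.
It also fails if it takes over 200 s, if anything falls off the work surface, if the arm or the gripper's body presses on something with over 40 N, if the wrist force passes 120 N, or if a joint passes its speed limit or range.

## Working session

There is one attempt and no reset: what is moved stays moved. The work goes in short steps, Python scripts to look and compute and a shell command to move; the robot and the scene stay as the last step left them, time stands still between calls to the robot, and variables do not carry over. Pictures are saved under pics/ and viewed, and the job is handed in when it is done.

```bash
ls; mkdir -p pics
python3 - <<'E'
from bench import ctrl
import cv2
o=ctrl.get_obs(); print({k:(v if not hasattr(v,'tolist') else v.tolist()) for k,v in o.items()})
for n in ['top','side','wrist']:
    p=ctrl.read_camera(n); cv2.imwrite(f'pics/{n}0.png',p['color'])
    print(n,{k:(v.tolist() if hasattr(v,'tolist') else v) for k,v in p.items() if k!='color'})
E
```

```text
pics
{'t': 0.0, 'joint_pos': [1.2368651253145526, 0.6899980898009226, -0.19452844497269273, 1.56634305369061, 0.15730977147057032, 0.9025046260112197, -0.21508662840448914], 'joint_velocities': [0.0007719378536224273, -0.00020031492862568535, -0.000588059323751874, 0.0012616124265420019, -0.00030299224167855957, 0.001316137700371319, 0.00032378092156802043], 'joint_torque': [0.0004424892358656507, -52.75630831718445, -1.2671561166644096, -15.342718362808228, -0.05267744301818311, 0.00654990813927725, 0.00018014273337030318], 'ee_pos': [224.54740502339288, -582.9166850931792, 403.90157915781856], 'tool_rot': [-3.0868372784839093, -0.5742301098744336, 0.0007373951909825853], 'force': [-0.13983685140848223, -0.6798990001250862, -0.16696542627368005], 'moment': [-0.015840364613927713, 0.025565149497274977, -0.01771663755979498], 'width': 87.92663726007767}
top {'K': [[541.4450102346043, 0.0, 322.57705341417545], [0.0, 541.4450102346043, 233.90213151261852], [0.0, 0.0, 1.0]], 'origin': [260.54230555595507, 13.794587113950593, 1728.5687919665634], 'attitude': [-2.1228551575442864, 2.159439184741606, -0.18748926883399283], 'shot': 1}
side {'K': [[600.2863365464276, 0.0, 322.17966885984333], [0.0, 600.2863365464276, 229.2717606401219], [0.0, 0.0, 1.0]], 'origin': [301.27419936698294, 1193.295796971282, 861.1851938191166], 'attitude': [-0.2790508263372569, 2.667021487931796, -1.4739464629304313], 'shot': 2}
wrist {'K': [[373.67685774965634, 0.0, 317.36498646436957], [0.0, 373.67685774965634, 241.20979578815792], [0.0, 0.0, 1.0]], 'tool_from_camera': [[4.587981960861468e-05, -0.9491378596601675, -0.31486079663044136, 80.02727925851222], [0.9999999928388257, 7.834856092118396e-05, -9.046463213271807e-05, 0.6227993755911765], [0.0001105322976240747, -0.31486079022516755, 0.9491378564578447, 20.510787789053243], [0.0, 0.0, 0.0, 1.0]], 'shot': 3}
```

View pics/top0.png

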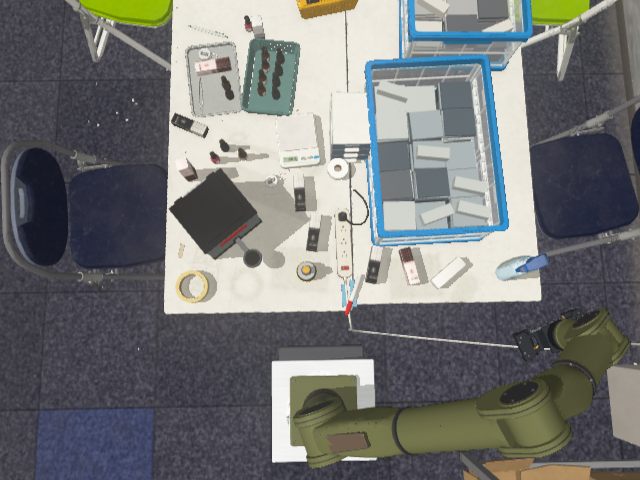

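View pics/side0.png

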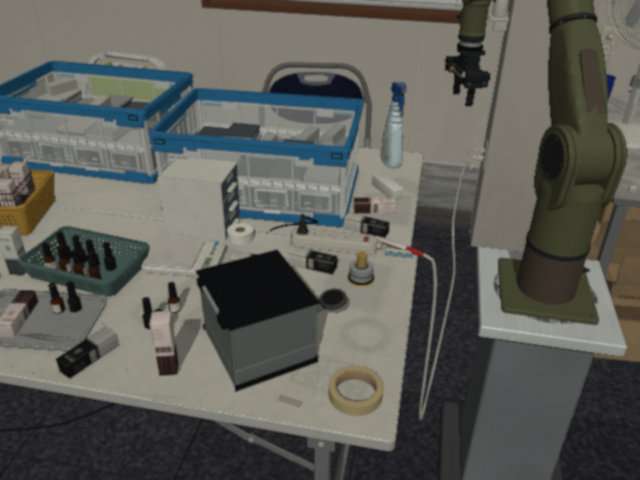

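View pics/wrist0.png

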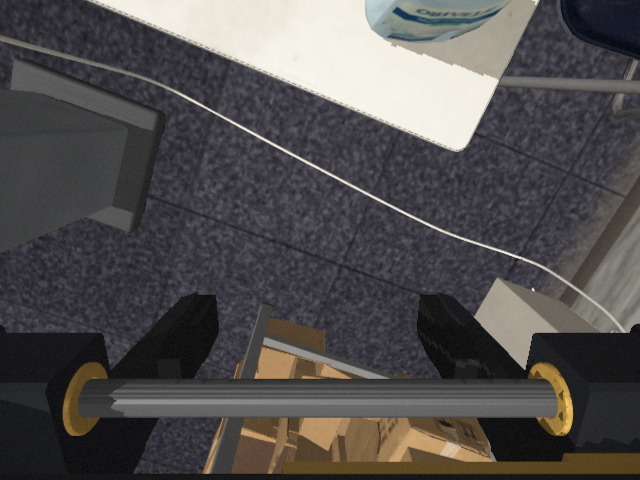

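The top view shows the bin with its lid shut at (215,212), the pad at (252,258) and the weight on its base at (306,270). Black cartons right of the bin are at (300,192), (313,233) and (375,265). The pink one is at (409,267), the white look-alike at (450,272) and the tape at (192,287). The black carton at (189,125) by the metal tray is not a reject.

```bash
cat > h.py <<'E'
from bench import ctrl
import numpy as np, cv2
from scipy.spatial.transform import Rotation as R
def pose():
    o=ctrl.get_obs(); return o,np.array(o['ee_pos']),R.from_rotvec(o['tool_rot']).as_matrix()
def cam(n):
    o,p,M=pose(); pic=ctrl.read_camera(n)
    if n=='wrist':
        T=np.array(pic['tool_from_camera']); A=M@T[:3,:3]; C=p+M@T[:3,3]
    else:
        A=R.from_rotvec(pic['attitude']).as_matrix(); C=np.array(pic['origin'])
    return pic,A,C
def w(px,K,A,C,z):
    K=np.array(K); px=np.atleast_2d(px).astype(float)
    d=np.c_[(px[:,0]-K[0,2])/K[0,0],(px[:,1]-K[1,2])/K[1,1],np.ones(len(px))]@A.T
    return C+d*((z-C[2])/d[:,2])[:,None]
def proj(P,K,A,C):
    K=np.array(K); q=(np.atleast_2d(P)-C)@A; return np.c_[q[:,0]/q[:,2]*K[0,0]+K[0,2],q[:,1]/q[:,2]*K[1,1]+K[1,2]]
def boxes(pic,A,C,target,z,pmin=.2):
    # mask -> minAreaRect on plane z
    for r in ctrl.outline_of(pic,target):
        if r['p']<pmin: continue
        ys,xs=np.nonzero(r['mask']); 
        if len(xs)<15: continue
        hull=cv2.convexHull(np.c_[xs,ys].astype(np.float32))[:,0]
        g=w(hull,pic['K'],A,C,z)[:,:2].astype(np.float32)
        (c,s,a)=cv2.minAreaRect(g)
        print(target,round(r['p'],2),'px',np.round(r['location']),'rect c',np.round(c,1),'size',np.round(s,1),'ang',round(a,1))
def save(pic,name,crop=None,scale=1):
    im=pic['color']
    if crop: x0,y0,x1,y1=crop; im=im[y0:y1,x0:x1]
    cv2.imwrite('pics/'+name,cv2.resize(im,None,fx=scale,fy=scale,interpolation=cv2.INTER_CUBIC))
def todo(target_tcp,yaw=None):
    """tool-frame shift to TCP target (world mm)"""
    o,p,M=pose(); d=M.T@(np.array(target_tcp)-p)/1000
    print('pos',np.round(p,1),'yaw(tool y dir)',round(np.degrees(np.arctan2(M[1,1],M[0,1])),1),'tilt',np.round(M[:,2],3),'move',np.round(d,4))
    return d
E
python3 - <<'E'
from h import *
pic,A,C=cam('top')
print('corner world',np.round(w([[165,312],[540,300],[320,380]],pic['K'],A,C,0)))
for t,z in [('carton_a',34),('carton_pink',34),('weight',30),('weight_base',4),('tape',25),('lever_pad',60),('bin',150)]:
    boxes(pic,A,C,t,z)
save(pic,'top1.png',(150,150,480,310),2.4)
E
```

```text
corner world [[ 304.  493.    0.]
 [ 321. -697.    0.]
 [  87.    8.   -0.]]
carton_a 0.89 px [300. 192.] rect c [678.9  63.9] size [122.5  37.5] ang 4.8
carton_a 0.89 px [310. 231.] rect c [548.4  22.6] size [ 37.4 122.8] ang 81.0
carton_a 0.75 px [375. 266.] rect c [ 442.  -167.6] size [ 41.2 120. ] ang 77.0
carton_a 0.57 px [446. 276.] rect c [ 411.5 -395.2] size [ 37.5 122. ] ang 37.9
carton_pink 0.77 px [406. 265.] rect c [ 436.1 -276.9] size [116.6  47.6] ang 13.6
carton_pink 0.35 px [216. 218.] rect c [574.7 301. ] size [330.6 212.8] ang 39.3
weight 0.82 px [310. 271.] rect c [426.6  46.4] size [53.6 53.3] ang 44.2
weight 0.58 px [411. 265.] rect c [ 437.7 -277.2] size [120.9  45.1] ang 12.4
tape 0.75 px [182. 281.] rect c [384.6 405.6] size [103.7 103.1] ang 0.9
tape 0.68 px [377. 262.] rect c [ 442.9 -168. ] size [ 35.3 116.2] ang 77.0
lever_pad 0.63 px [247. 253.] rect c [477.9 231.5] size [105.   59.8] ang 57.7
bin 0.69 px [215. 217.] rect c [552.9 281.9] size [308.2 197.5] ang 39.2
bin 0.22 px [409. 267.] rect c [ 423.3 -257. ] size [108.6  38.9] ang 13.4
```

View pics/top1.png

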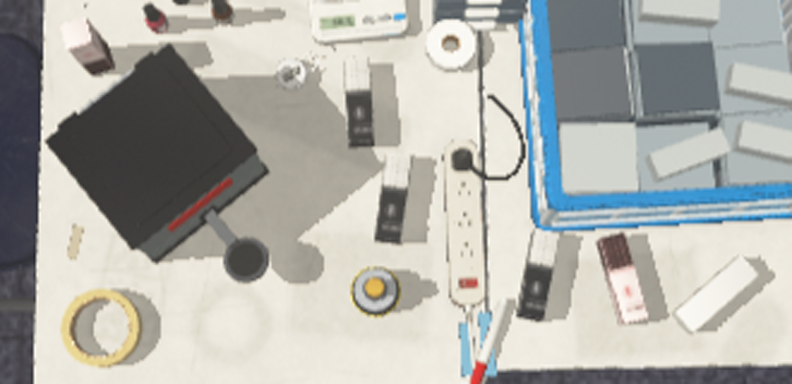

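Run:
```python
from h import *
todo([340,-300,440]); 
pic,A,C=cam('top')
# lid corners
g=w([[169.6,207.5],[220,168.8],[257.5,212.5],[206,252]],pic['K'],A,C,155); print(np.round(g)); print(g.mean(0))
print('pad',w([252,258],pic['K'],A,C,66), 'knob',w([305.8,270],pic['K'],A,C,72))
```

```text
pos [ 224.8 -583.2  404.7] yaw(tool y dir) -68.9 tilt [ 0. -0. -1.] move [ 0.2094 -0.2228 -0.0353]
[[607. 445. 155.]
 [723. 298. 155.]
 [587. 185. 155.]
 [472. 336. 155.]]
[597.23736759 316.03504468 155.        ]
pad [[462.90428429 211.76812696  66.        ]] knob [[422.38937846  46.18407844  72.        ]]
```

```bash
python3 -m inch '[{"dx":0.05,"dy":-0.03,"dz":-0.035},{"dx":0.1,"dy":-0.07,"dz":-0.035},{"dx":0.15,"dy":-0.12,"dz":-0.035},{"dx":0.19,"dy":-0.17,"dz":-0.035},{"dx":0.21,"dy":-0.22,"dz":-0.035},{"dx":0.21,"dy":-0.22,"dz":-0.035},{"dx":0.21,"dy":-0.22,"dz":-0.035},{"dx":0.21,"dy":-0.22,"dz":-0.035},{"dx":0.21,"dy":-0.22,"dz":-0.035},{"dx":0.21,"dy":-0.22,"dz":-0.035}]'
python3 - <<'E'
from h import *
todo([405,30,370]);
E
```

```text
pos [ 224.8 -583.2  404.8] yaw(tool y dir) -68.9 tilt [ 0. -0. -1.] move [ 0.3887 -0.5074  0.0347]validation failed for argument at $[0]...
```

```bash
python3 -m inch '[{"dx":0.05,"dy":-0.03,"dz":-0.035,"wx":0,"wy":0,"wz":0,"jaw":1},{"dx":0.1,"dy":-0.07,"dz":-0.035,"wx":0,"wy":0,"wz":0,"jaw":1},{"dx":0.15,"dy":-0.12,"dz":-0.035,"wx":0,"wy":0,"wz":0,"jaw":1},{"dx":0.19,"dy":-0.17,"dz":-0.035,"wx":0,"wy":0,"wz":0,"jaw":1},{"dx":0.21,"dy":-0.22,"dz":-0.035,"wx":0,"wy":0,"wz":0,"jaw":1},{"dx":0.21,"dy":-0.22,"dz":-0.035,"wx":0,"wy":0,"wz":0,"jaw":1},{"dx":0.21,"dy":-0.22,"dz":-0.035,"wx":0,"wy":0,"wz":0,"jaw":1},{"dx":0.21,"dy":-0.22,"dz":-0.035,"wx":0,"wy":0,"wz":0,"jaw":1},{"dx":0.21,"dy":-0.22,"dz":-0.035,"wx":0,"wy":0,"wz":0,"jaw":1},{"dx":0.21,"dy":-0.22,"dz":-0.035,"wx":0,"wy":0,"wz":0,"jaw":1}]'
python3 - <<'E'
from h import *
todo([405,30,370]);
E
```

```text
t: 1.85
ee_pos: [341.4, -303.2, 439.6]
tool_rot: [3.089, 0.572, -0.0]
force: [-0.2, -0.3, -0.5]
width: 88.1
pos [ 341.4 -303.2  439.6] yaw(tool y dir) -69.0 tilt [-0. -0. -1.] move [ 0.1787 -0.2883  0.0695]
```

```bash
python3 -m inch '[{"dx":0.03,"dy":-0.05,"dz":0.01,"wx":0,"wy":0,"wz":-0.1,"jaw":1},{"dx":0.06,"dy":-0.1,"dz":0.02,"wx":0,"wy":0,"wz":-0.2,"jaw":1},{"dx":0.1,"dy":-0.15,"dz":0.03,"wx":0,"wy":0,"wz":-0.284,"jaw":1},{"dx":0.13,"dy":-0.2,"dz":0.05,"wx":0,"wy":0,"wz":-0.284,"jaw":1},{"dx":0.16,"dy":-0.25,"dz":0.06,"wx":0,"wy":0,"wz":-0.284,"jaw":1},{"dx":0.178,"dy":-0.288,"dz":0.07,"wx":0,"wy":0,"wz":-0.284,"jaw":1},{"dx":0.178,"dy":-0.288,"dz":0.07,"wx":0,"wy":0,"wz":-0.284,"jaw":1},{"dx":0.178,"dy":-0.288,"dz":0.07,"wx":0,"wy":0,"wz":-0.284,"jaw":1},{"dx":0.178,"dy":-0.288,"dz":0.07,"wx":0,"wy":0,"wz":-0.284,"jaw":1},{"dx":0.178,"dy":-0.288,"dz":0.07,"wx":0,"wy":0,"wz":-0.284,"jaw":1}]'
python3 - <<'E'
from h import *
pic,A,C=cam('wrist'); save(pic,'wr1.png')
for t,z in [('weight',38),('weight_base',4),('lever_pad',66),('carton_a',34)]:
    boxes(pic,A,C,t,z)
todo([422,46,260])
E
```

```text
t: 3.1
ee_pos: [404.5, 28.2, 369.8]
tool_rot: [2.978, 0.999, 0.0]
force: [0.2, -0.7, 0.4]
width: 88.3
weight 0.9 px [317. 182.] rect c [425.9  46.2] size [55.1 52.9] ang 37.1
weight 0.52 px [514. 290.] rect c [ 456.6 -158.7] size [55.9 89.8] ang 77.1
weight 0.43 px [153.  17.] rect c [448.7 210.9] size [29.9 66. ] ang 37.1
weight 0.28 px [588. 322.] rect c [ 483.5 -241.7] size [29.8 65.1] ang 37.1
weight_base 0.65 px [313. 149.] rect c [433.7  52.9] size [43.2 65.8] ang 38.8
lever_pad 0.66 px [153.  17.] rect c [451. 199.] size [25.9 59.6] ang 37.1
carton_a 0.94 px [437.  70.] rect c [546.4  21.4] size [ 36.7 119.1] ang 81.1
carton_a 0.69 px [517. 289.] rect c [ 456.1 -161.7] size [57.2 90.4] ang 77.6
pos [404.4  29.1 369.6] yaw(tool y dir) -52.8 tilt [ 0. -0. -1.] move [ 0.0242 -0.0028  0.1096]
```

View pics/wr1.png

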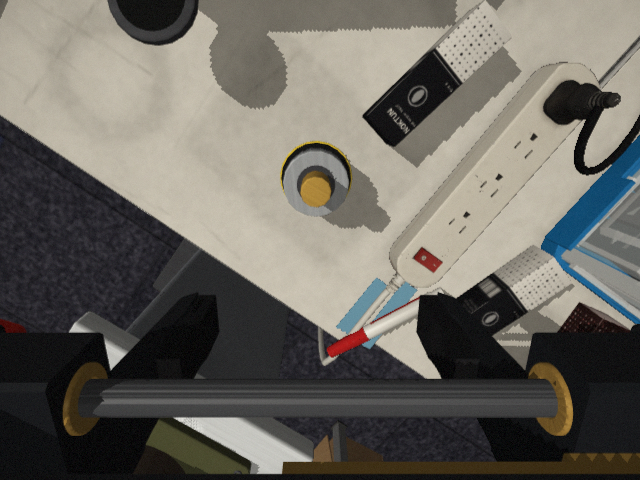

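The wrist view shows the weight with its knob at (316,189), sitting on its yellow-ringed base. The pad edge is at (153,10). I'll refine these by colour.

Run:
```python
from h import *
pic,A,C=cam('wrist'); im=pic['color']; hsv=cv2.cvtColor(im,cv2.COLOR_BGR2HSV)
m=cv2.inRange(hsv,(14,120,100),(35,255,255))[130:230,260:370]
n,l,s,c=cv2.connectedComponentsWithStats(m)
for i in range(1,n):
    if s[i,4]>15:
        print(s[i], c[i]+[260,130])
        ys,xs=np.nonzero(l==i); (q,r)=cv2.minEnclosingCircle(np.c_[xs+260,ys+130].astype(np.float32)); 
        for z in (72,0): 
            g=w(np.c_[xs+260,ys+130],pic['K'],A,C,z); print(z,'mean',g.mean(0)[:2],'circ',cv2.minEnclosingCircle(g[:,:2].astype(np.float32)))
# pad from top, better
pic,A,C=cam('top'); save(pic,'pad.png',(200,160,280,280),5)
for t in ('weight','weight_base','lever_pad'): print(t,[(round(r['p'],2),r['location']) for r in ctrl.find_in(pic,t)])
P=np.array([[425.9,46.2,38]]);print('disc top proj in top',proj(P,pic['K'],A,C))
```

```text
[ 21  12  72  47 209] [314.29665072 156.22966507]
72 mean [445.26144537  62.92825792] circ ((434.0461730957031, 52.227474212646484), 26.552581787109375)
0 mean [439.31372911  59.17056114] circ ((425.1844787597656, 45.68925094604492), 33.4522590637207)
[ 41  42  31  36 797] [315.90715182 190.62860728]
72 mean [425.951891    46.78413162] circ ((426.8594970703125, 46.81747055053711), 13.277358055114746)
0 mean [414.9867208   38.83149546] circ ((416.1301574707031, 38.873497009277344), 16.727365493774414)
weight []
weight_base [(0.2, [215.3, 215.6])]
lever_pad [(0.88, [249.8, 255.2]), (0.18, [299.1, 193.8])]
disc top proj in top [[306.00660232 269.93632102]]
```

View pics/pad.png

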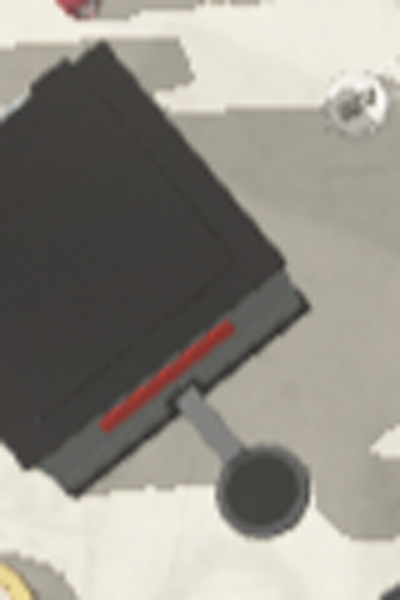

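Run:
```python
from h import *
todo([426,46.4,208])
```

```text
pos [404.4  29.5 369.5] yaw(tool y dir) -52.7 tilt [-0. -0. -1.] move [ 0.0274 -0.0004  0.1615]
```

```bash
python3 -m inch '[{"dx":0.0275,"dy":0,"dz":0.02,"wx":0,"wy":0,"wz":0,"jaw":1},{"dx":0.0275,"dy":0,"dz":0.05,"wx":0,"wy":0,"wz":0,"jaw":1},{"dx":0.0275,"dy":0,"dz":0.08,"wx":0,"wy":0,"wz":0,"jaw":1},{"dx":0.0275,"dy":0,"dz":0.11,"wx":0,"wy":0,"wz":0,"jaw":1},{"dx":0.0275,"dy":0,"dz":0.14,"wx":0,"wy":0,"wz":0,"jaw":1},{"dx":0.0275,"dy":0,"dz":0.155,"wx":0,"wy":0,"wz":0,"jaw":1},{"dx":0.0275,"dy":0,"dz":0.1615,"wx":0,"wy":0,"wz":0,"jaw":1},{"dx":0.0275,"dy":0,"dz":0.1615,"wx":0,"wy":0,"wz":0,"jaw":1},{"dx":0.0275,"dy":0,"dz":0.1615,"wx":0,"wy":0,"wz":0,"jaw":1},{"dx":0.0275,"dy":0,"dz":0.1615,"wx":0,"wy":0,"wz":0,"jaw":1}]' 50
python3 - <<'E'
from h import *
pic,A,C=cam('wrist'); save(pic,'wr2.png')
todo([426,46.4,208])
E
```

```text
t: 4.85
ee_pos: [426.9, 46.4, 208.1]
tool_rot: [2.974, 1.011, -0.001]
force: [0.2, -1.2, -0.5]
width: 88.1
pos [426.8  46.2 208.1] yaw(tool y dir) -52.2 tilt [-0.001 -0.    -1.   ] move [-0.0005 -0.0007  0.0001]
```

View pics/wr2.png

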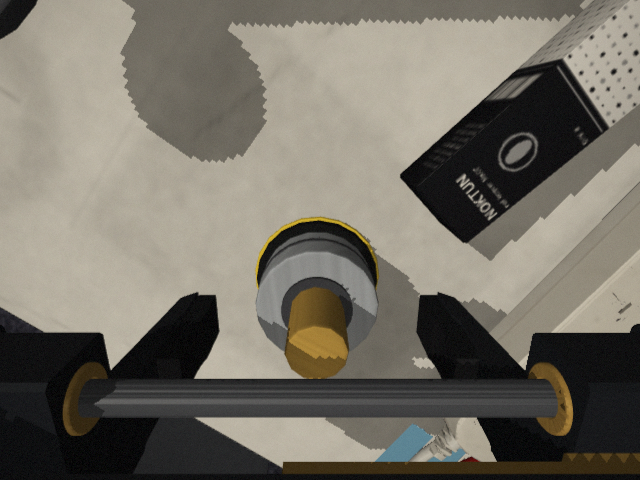

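The knob stands at (317,350), between the fingers. I'll check it against the projected grasp point, then close.

```bash
python3 - <<'E'
from h import *
o,p,M=pose(); pic,A,C=cam('wrist')
print(proj([p+M@[0,0,136],[426,46.4,72],[425.5,46,0]],pic['K'],A,C))
E
python3 -m inch '[{"dx":-0.0005,"dy":-0.0005,"dz":0,"wx":0,"wy":0,"wz":0,"jaw":0.6},{"dx":-0.0005,"dy":-0.0005,"dz":0,"wx":0,"wy":0,"wz":0,"jaw":0.4},{"dx":-0.0005,"dy":-0.0005,"dz":0,"wx":0,"wy":0,"wz":0,"jaw":0.3},{"dx":-0.0005,"dy":-0.0005,"dz":0,"wx":0,"wy":0,"wz":0,"jaw":0},{"dx":-0.0005,"dy":-0.0005,"dz":0,"wx":0,"wy":0,"wz":0,"jaw":0},{"dx":-0.0005,"dy":-0.0005,"dz":0,"wx":0,"wy":0,"wz":0,"jaw":0},{"dx":-0.0005,"dy":-0.0005,"dz":0,"wx":0,"wy":0,"wz":0,"jaw":0},{"dx":-0.0005,"dy":-0.0005,"dz":0,"wx":0,"wy":0,"wz":0,"jaw":0},{"dx":-0.0005,"dy":-0.0005,"dz":0,"wx":0,"wy":0,"wz":0,"jaw":0},{"dx":-0.0005,"dy":-0.0005,"dz":0,"wx":0,"wy":0,"wz":0,"jaw":0}]' 50
python3 - <<'E'
from h import *
pic,A,C=cam('wrist'); save(pic,'wr3.png')
todo([426,46.4,208])
E
```

```text
[[317.21637457 350.73940781]
 [315.37585048 351.56495176]
 [316.13887655 273.8523062 ]]
t: 6.2
ee_pos: [426.2, 46.2, 208.2]
tool_rot: [-2.976, -1.006, 0.001]
force: [0.7, -0.5, 0.0]
width: 22.3
pos [426.2  46.2 208.2] yaw(tool y dir) -52.7 tilt [-0.001  0.    -1.   ] move [-0.0001 -0.0003  0.0002]
```

View pics/wr3.png

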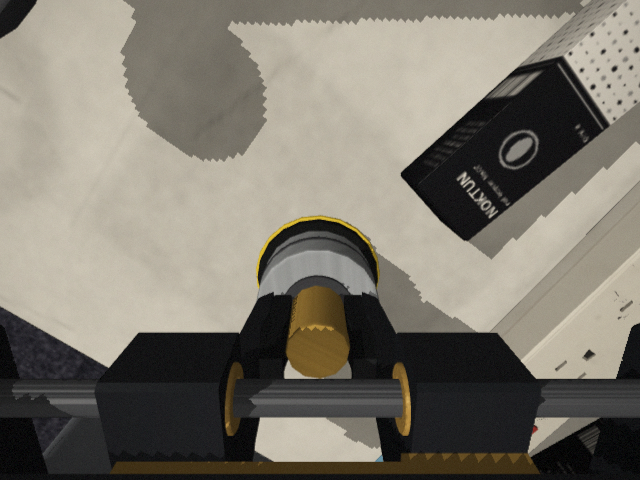

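Run:
```python
from h import *
todo([390,150,340])
```

```text
pos [426.2  46.2 208.2] yaw(tool y dir) -52.7 tilt [-0.001  0.    -1.   ] move [ 0.0341 -0.1045 -0.1318]
```

```bash
python3 -m inch '[{"dx":0,"dy":0,"dz":-0.02,"wx":0,"wy":0,"wz":0,"jaw":0},{"dx":0,"dy":0,"dz":-0.05,"wx":0,"wy":0,"wz":0,"jaw":0},{"dx":0,"dy":-0.01,"dz":-0.08,"wx":0,"wy":0,"wz":0,"jaw":0},{"dx":0.01,"dy":-0.03,"dz":-0.11,"wx":0,"wy":0,"wz":0,"jaw":0},{"dx":0.02,"dy":-0.06,"dz":-0.13,"wx":0,"wy":0,"wz":0,"jaw":0},{"dx":0.03,"dy":-0.09,"dz":-0.132,"wx":0,"wy":0,"wz":0,"jaw":0},{"dx":0.034,"dy":-0.1045,"dz":-0.132,"wx":0,"wy":0,"wz":0,"jaw":0},{"dx":0.034,"dy":-0.1045,"dz":-0.132,"wx":0,"wy":0,"wz":0,"jaw":0},{"dx":0.034,"dy":-0.1045,"dz":-0.132,"wx":0,"wy":0,"wz":0,"jaw":0},{"dx":0.034,"dy":-0.1045,"dz":-0.132,"wx":0,"wy":0,"wz":0,"jaw":0}]'
python3 - <<'E'
from h import *
pic,A,C=cam('wrist'); save(pic,'wr4.png')
boxes(pic,A,C,'lever_pad',66)
o=pose(); print(o[0]['force'])
todo([426,46.4,208])
E
```

```text
t: 7.5
ee_pos: [390.1, 148.9, 339.9]
tool_rot: [2.977, 1.003, -0.003]
force: [0.1, 0.1, -5.2]
width: 22.7
lever_pad 0.73 px [307.  81.] rect c [471.7 211.8] size [77.  58.5] ang 11.6
[ 0.01252939 -0.18570814 -5.69081654]
pos [390.1 149.2 340.1] yaw(tool y dir) -52.7 tilt [-0.001 -0.    -1.   ] move [-0.0335  0.1036  0.1321]
```

View pics/wr4.png

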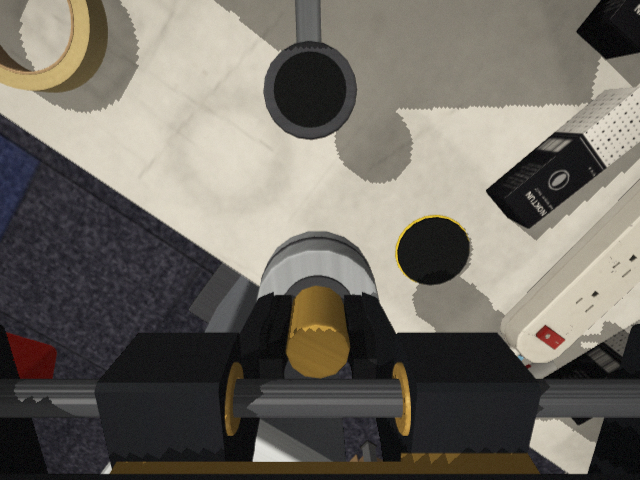

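The pad's dark centre is at (310,90) with the lever running straight up the picture, so the tool yaw matches the bin. The empty base is at (433,249).

Run:
```python
from h import *
pic,A,C=cam('wrist'); im=pic['color']; g=cv2.cvtColor(im,cv2.COLOR_BGR2GRAY)
def dark(x0,y0,x1,y1,th,z):
    m=(g[y0:y1,x0:x1]<th).astype(np.uint8); n,l,s,c=cv2.connectedComponentsWithStats(m); i=1+np.argmax(s[1:,4])
    ys,xs=np.nonzero(l==i); P=w(np.c_[xs+x0,ys+y0],pic['K'],A,C,z)
    print(c[i]+[x0,y0],s[i],'mean',P.mean(0)[:2],'circ',cv2.minEnclosingCircle(P[:,:2].astype(np.float32)))
    return P.mean(0)
p=dark(262,40,360,142,45,66); print('ring thresh');dark(262,40,360,142,85,66)
b=dark(385,205,485,295,45,8)
hsv=cv2.cvtColor(im,cv2.COLOR_BGR2HSV); m=cv2.inRange(hsv[205:295,385:485],(20,110,80),(35,255,255)); ys,xs=np.nonzero(m)
P=w(np.c_[xs+385,ys+205],pic['K'],A,C,0);print('yellow',cv2.minEnclosingCircle(P[:,:2].astype(np.float32)))
print(w([[308,2],[310,90]],pic['K'],A,C,[72,66]))
# top view
pic,A,C=cam('top'); print('top pad',w([252.4,257.8],pic['K'],A,C,66))
print('bin bottom', w([[215,259],[261.6,221.6]],pic['K'],A,C,0))
```

```text
[310.20107051  89.64533395] [  13   12   72   76 4297] mean [463.77898407 210.9352083 ] circ ((463.2236633300781, 210.49581909179688), 22.72559928894043)
ring thresh
[310.53898019  90.24778761] [   2    0   94  100 7119] mean [463.53708231 210.48700261] circ ((463.41607666015625, 210.50733947753906), 29.74529457092285)
[433.34144363 251.04758043] [  13   13   71   67 3699] mean [425.91122244  47.38026703] circ ((425.30108642578125, 46.81145095825195), 31.797834396362305)
yellow ((424.98333740234375, 44.7097053527832), 33.71232986450195)
[[500.34815756 239.84657839  72.        ]
 [463.66825424 211.01060717  66.        ]]
top pad [[463.50476551 210.53752393  66.        ]]
bin bottom [[469.69216016 338.04111027   0.        ]
 [589.26387049 188.91764441   0.        ]]
```

Run:
```python
from h import *
todo([462,209.4,290]);todo([459.6,207.6,230])
```

```text
pos [390.1 149.5 340.2] yaw(tool y dir) -52.7 tilt [-0.001 -0.    -1.   ] move [ 0.0935 -0.0041  0.0501]
pos [390.1 149.5 340.2] yaw(tool y dir) -52.7 tilt [-0.001 -0.    -1.   ] move [ 0.0906 -0.0041  0.1101]
```

```bash
python3 -m inch '[{"dx":0.02,"dy":0,"dz":0,"wx":0,"wy":0,"wz":0,"jaw":0},{"dx":0.05,"dy":-0.002,"dz":0,"wx":0,"wy":0,"wz":0,"jaw":0},{"dx":0.08,"dy":-0.004,"dz":0.01,"wx":0,"wy":0,"wz":0,"jaw":0},{"dx":0.0935,"dy":-0.004,"dz":0.03,"wx":0,"wy":0,"wz":0,"jaw":0},{"dx":0.0935,"dy":-0.004,"dz":0.045,"wx":0,"wy":0,"wz":0,"jaw":0},{"dx":0.0935,"dy":-0.004,"dz":0.05,"wx":0,"wy":0,"wz":0,"jaw":0},{"dx":0.0935,"dy":-0.004,"dz":0.05,"wx":0,"wy":0,"wz":0,"jaw":0},{"dx":0.0935,"dy":-0.004,"dz":0.05,"wx":0,"wy":0,"wz":0,"jaw":0},{"dx":0.0935,"dy":-0.004,"dz":0.05,"wx":0,"wy":0,"wz":0,"jaw":0},{"dx":0.0935,"dy":-0.004,"dz":0.05,"wx":0,"wy":0,"wz":0,"jaw":0}]'
python3 - <<'E'
from h import *
pic,A,C=cam('side'); save(pic,'s5.png',(180,220,400,400),3)
todo([460,208,230])
E
```

```text
t: 8.95
ee_pos: [462.1, 209.3, 290.5]
tool_rot: [-2.977, -1.004, 0.0]
force: [-0.3, 0.1, -5.8]
width: 22.6
pos [462.1 209.3 290.4] yaw(tool y dir) -52.7 tilt [-0.  0. -1.] move [-0.0024 -0.0002  0.0604]
```

View pics/s5.png

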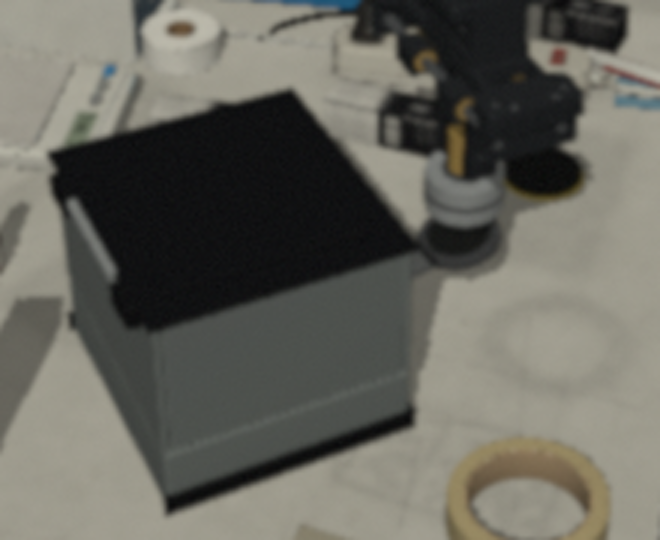

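The weight hangs upright just above the pad and is centred on it. Next I press down smoothly.

```bash
python3 -m inch '[{"dx":0,"dy":0,"dz":0.01,"wx":0,"wy":0,"wz":0,"jaw":0},{"dx":0,"dy":0,"dz":0.018,"wx":0,"wy":0,"wz":0,"jaw":0},{"dx":0,"dy":0,"dz":0.025,"wx":0,"wy":0,"wz":0,"jaw":0},{"dx":0,"dy":0,"dz":0.032,"wx":0,"wy":0,"wz":0,"jaw":0},{"dx":-0.001,"dy":0,"dz":0.039,"wx":0,"wy":0,"wz":0,"jaw":0},{"dx":-0.001,"dy":0,"dz":0.045,"wx":0,"wy":0,"wz":0,"jaw":0},{"dx":-0.002,"dy":0,"dz":0.05,"wx":0,"wy":0,"wz":0,"jaw":0},{"dx":-0.0024,"dy":0,"dz":0.055,"wx":0,"wy":0,"wz":0,"jaw":0},{"dx":-0.0024,"dy":0,"dz":0.058,"wx":0,"wy":0,"wz":0,"jaw":0},{"dx":-0.0024,"dy":0,"dz":0.058,"wx":0,"wy":0,"wz":0,"jaw":0}]'
python3 - <<'E'
from h import *
print(pose()[0]['force'])
pic,A,C=cam('side'); save(pic,'s6.png',(180,100,400,400),2)
todo([460,208,230])
E
```

```text
t: 10.25
ee_pos: [459.8, 207.6, 231.6]
tool_rot: [-2.977, -1.004, 0.002]
force: [-1.4, -0.7, -3.1]
width: 22.8
[-1.36351591 -0.72824874 -3.09831653]
pos [460.2 207.9 231.8] yaw(tool y dir) -52.7 tilt [-0.001  0.    -1.   ] move [-0.0001 -0.0002  0.0018]
```

View pics/s6.png

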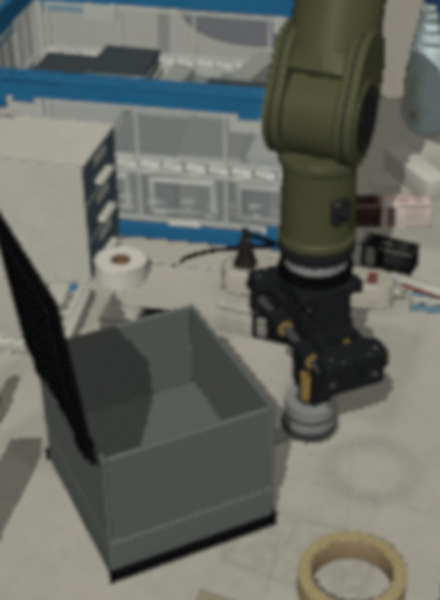

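The lid is up. The force is still only about −3 N, so I press another few mm until it meets the stop.

```bash
python3 -m inch '[{"dx":0,"dy":0,"dz":0.001,"wx":0,"wy":0,"wz":0,"jaw":0},{"dx":0,"dy":0,"dz":0.002,"wx":0,"wy":0,"wz":0,"jaw":0},{"dx":0,"dy":0,"dz":0.003,"wx":0,"wy":0,"wz":0,"jaw":0},{"dx":0,"dy":0,"dz":0.003,"wx":0,"wy":0,"wz":0,"jaw":0},{"dx":0,"dy":0,"dz":0.003,"wx":0,"wy":0,"wz":0,"jaw":0},{"dx":0,"dy":0,"dz":0.003,"wx":0,"wy":0,"wz":0,"jaw":0},{"dx":0,"dy":0,"dz":0.003,"wx":0,"wy":0,"wz":0,"jaw":0},{"dx":0,"dy":0,"dz":0.003,"wx":0,"wy":0,"wz":0,"jaw":0},{"dx":0,"dy":0,"dz":0.003,"wx":0,"wy":0,"wz":0,"jaw":0},{"dx":0,"dy":0,"dz":0.003,"wx":0,"wy":0,"wz":0,"jaw":0}]'
```

```text
t: 11.55
ee_pos: [459.8, 207.7, 229.6]
tool_rot: [-2.977, -1.004, 0.0]
force: [-4.7, -3.3, 11.3]
width: 23.0
```

```bash
python3 -m inch '[{"dx":0,"dy":0,"dz":0,"wx":0,"wy":0,"wz":0,"jaw":0.3},{"dx":0,"dy":0,"dz":0,"wx":0,"wy":0,"wz":0,"jaw":0.4},{"dx":0,"dy":0,"dz":0,"wx":0,"wy":0,"wz":0,"jaw":0.6},{"dx":0,"dy":0,"dz":0,"wx":0,"wy":0,"wz":0,"jaw":0.8},{"dx":0,"dy":0,"dz":0,"wx":0,"wy":0,"wz":0,"jaw":1},{"dx":0,"dy":0,"dz":0,"wx":0,"wy":0,"wz":0,"jaw":1},{"dx":0,"dy":0,"dz":0,"wx":0,"wy":0,"wz":0,"jaw":1},{"dx":0,"dy":0,"dz":-0.02,"wx":0,"wy":0,"wz":0,"jaw":1},{"dx":0,"dy":0,"dz":-0.05,"wx":0,"wy":0,"wz":0,"jaw":1},{"dx":0,"dy":0,"dz":-0.08,"wx":0,"wy":0,"wz":0,"jaw":1}]'
python3 - <<'E'
from h import *
pic,A,C=cam('side'); save(pic,'s7.png',(180,100,400,400),2)
pic,A,C=cam('wrist'); save(pic,'wr7.png')
E
```

```text
t: 12.8
ee_pos: [459.7, 207.7, 310.4]
tool_rot: [2.977, 1.005, -0.001]
force: [-0.0, -0.4, 0.2]
width: 88.0
```

View pics/s7.png

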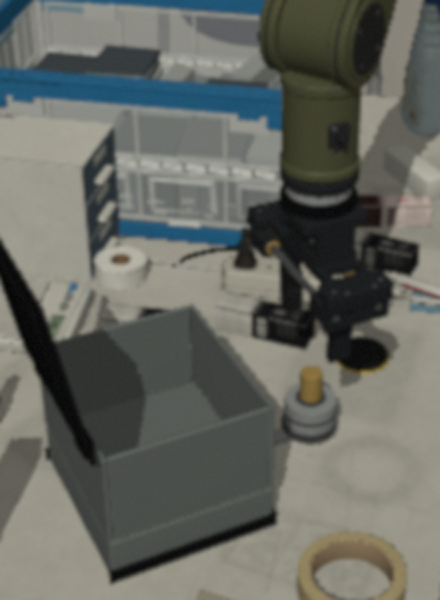

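View pics/wr7.png

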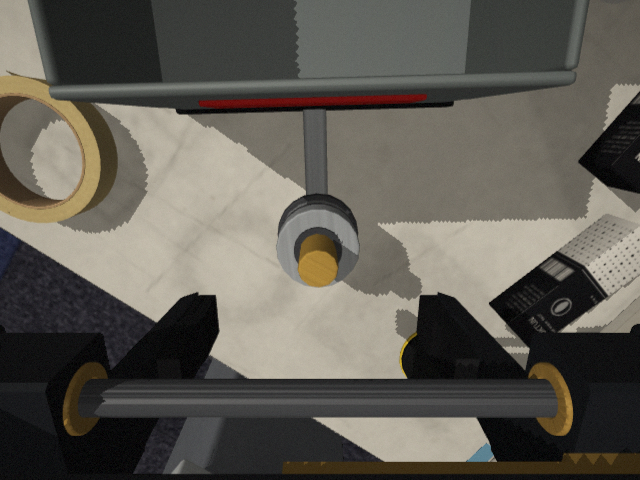

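The weight holds the lid up in both views. I'll check its centring numerically, then look at the cartons from above.

Run:
```python
from h import *
pic,A,C=cam('wrist'); im=pic['color']; hsv=cv2.cvtColor(im,cv2.COLOR_BGR2HSV)
for r in ctrl.outline_of(pic,'weight')[:1]:
    ys,xs=np.nonzero(r['mask']); P=w(np.c_[xs,ys],pic['K'],A,C,60); print('disc',cv2.minEnclosingCircle(P[:,:2].astype(np.float32)))
pts=np.c_[[xs,ys]]
# expected projections
for n,c in (('wt 459.7,207.7',(459.7,207.7)),):
    print(n,proj([[*c,60],[*c,94],[*c,30]],pic['K'],A,C))
th=np.linspace(0,2*np.pi,60); v=im.copy()
for (r,z,col) in ((28,60,(0,255,0)),(12,94,(0,0,255)),(30,30,(255,0,255))):
    q=proj(np.c_[459.7+r*np.cos(th),207.7+r*np.sin(th),0*th+z],pic['K'],A,C)
    cv2.polylines(v,[np.round(q).astype(int)],True,col,1)
cv2.imwrite('pics/ov8.png',cv2.resize(v[160:310,230:410],None,fx=4,fy=4))
# rim front edge
print('rim', w([[55,86],[575,74]],pic['K'],A,C,150))
tp,A,C=cam('top'); save(tp,'top8.png')
for r in ('carton_a','bin'): boxes(tp,A,C,r,34 if r!='bin' else 150)
```

```text
disc ((460.7271728515625, 209.14585876464844), 30.62314224243164)
wt 459.7,207.7 [[317.34090662 248.96650698]
 [317.324528   268.61620381]
 [317.35215096 235.47650353]]
rim [[477.16058008 336.95954769 150.        ]
 [590.53562366 194.36414058 150.        ]]
carton_a 0.9 px [451. 274.] rect c [ 414.5 -398. ] size [ 41.3 125.3] ang 37.9
carton_a 0.6 px [297. 194.] rect c [679.2  63.7] size [122.5  38.3] ang 3.0
bin 0.68 px [198. 194.] rect c [625.6 349.9] size [314.1 216.3] ang 38.0
```

View pics/ov8.png

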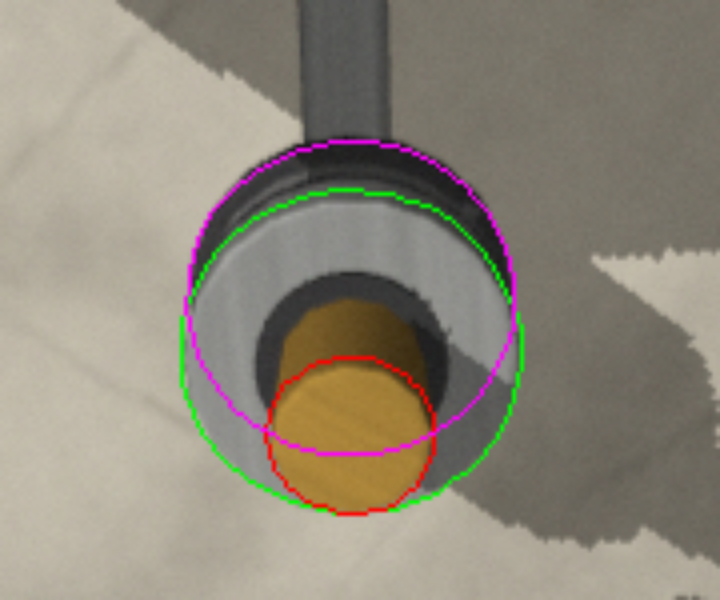

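View pics/top8.png

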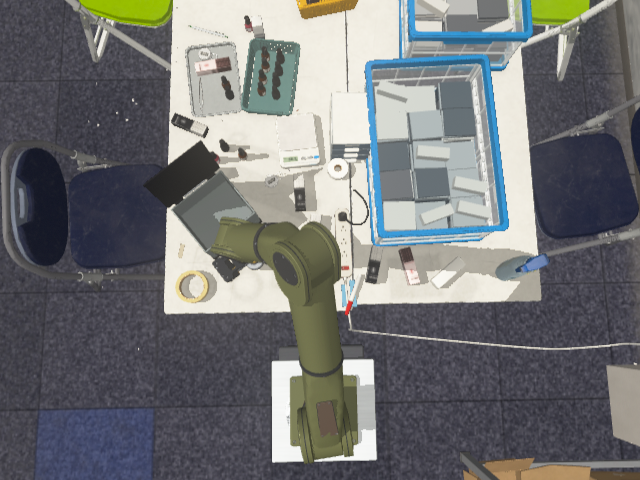

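The overlay fits to about 1 mm: the weight and the level pad are both centred at (459.7, 207.7). The top view shows the lid raised and the bin open at (212,212). Next I check obstacle clearances (crate, drawer box).

Run:
```python
from h import *
print(np.round(pose()[0]['joint_pos'],2))
pic,A,C=cam('top')
for n,px in (('crate near-left rim corner',[371,243]),('crate near right',[506,229]),('drawer corner near left',[331,160]),('drawer near right',[368,162])):
    print(n,[np.round(w(px,pic['K'],A,C,z)[0,:2]).tolist() for z in (0,150,220)])
s,A2,C2=cam('side'); 
# side: crate rim near-left corner approx and foot
for X in ((510,-85),(490,-80)):
  print(X,[np.round(proj([[*X,z]],s['K'],A2,C2)[0]).tolist() for z in (0,150,200,250)])
save(s,'s9.png',(120,60,440,300),2.4)
# top-left end px for cartons
save(pic,'top9.png',(280,160,400,300),5)
```

```text
[-0.14  0.75 -0.62  2.    0.74  0.63 -2.18]
crate near-left rim corner [[513.0, -164.0], [491.0, -149.0], [481.0, -141.0]]
crate near right [[552.0, -605.0], [527.0, -551.0], [515.0, -526.0]]
drawer corner near left [[793.0, -41.0], [747.0, -36.0], [725.0, -34.0]]
drawer near right [[784.0, -163.0], [739.0, -148.0], [718.0, -140.0]]
(510, -85) [[335.0, 244.0], [337.0, 193.0], [338.0, 175.0], [338.0, 156.0]]
(490, -80) [[343.0, 246.0], [345.0, 195.0], [346.0, 177.0], [346.0, 158.0]]
```

View pics/s9.png

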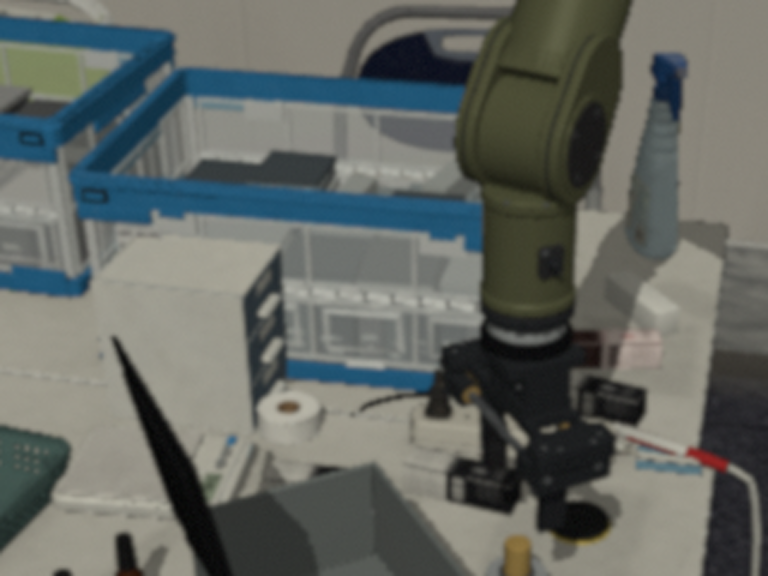

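Run:
```python
from h import *
t,A,C=cam('top'); s,A2,C2=cam('side')
for z in range(150,340,20):
    P=w([371,243],t['K'],A,C,z); print(z,np.round(P[0]),np.round(proj(P,s['K'],A2,C2)[0]))
for z in range(150,300,20):
    P=w([331,160],t['K'],A,C,z); print('drawer',z,np.round(P[0]),np.round(proj(P,s['K'],A2,C2)[0]))
print(todo([540,20,400]))
```

```text
150 [ 491. -149.  150.] [349. 182.]
170 [ 488. -147.  170.] [350. 176.]
190 [ 485. -144.  190.] [351. 169.]
210 [ 483. -142.  210.] [353. 162.]
230 [ 480. -140.  230.] [354. 155.]
250 [ 477. -138.  250.] [356. 148.]
270 [ 474. -136.  270.] [357. 141.]
290 [ 471. -134.  290.] [359. 134.]
310 [ 468. -132.  310.] [360. 127.]
330 [ 465. -130.  330.] [362. 119.]
drawer 150 [747. -36. 150.] [238. 192.]
drawer 170 [741. -35. 170.] [240. 185.]
drawer 190 [735. -35. 190.] [242. 178.]
drawer 210 [728. -34. 210.] [244. 171.]
drawer 230 [722. -33. 230.] [246. 164.]
drawer 250 [716. -33. 250.] [248. 157.]
drawer 270 [710. -32. 270.] [250. 149.]
drawer 290 [704. -31. 290.] [252. 142.]
pos [459.7 207.7 309. ] yaw(tool y dir) -52.7 tilt [-0.001 -0.001 -1.   ] move [-0.05   0.198 -0.091]
[-0.0500149   0.19796876 -0.09095672]
```

```bash
python3 - <<'E'
from h import *
todo([470,34,360])
E
python3 -m inch '[{"dx":0,"dy":0,"dz":-0.03,"wx":0,"wy":0,"wz":0.1,"jaw":0.7},{"dx":-0.02,"dy":0.03,"dz":-0.05,"wx":0,"wy":0,"wz":0.25,"jaw":0.7},{"dx":-0.04,"dy":0.06,"dz":-0.05,"wx":0,"wy":0,"wz":0.4,"jaw":0.7},{"dx":-0.06,"dy":0.1,"dz":-0.05,"wx":0,"wy":0,"wz":0.55,"jaw":0.7},{"dx":-0.08,"dy":0.13,"dz":-0.05,"wx":0,"wy":0,"wz":0.7,"jaw":0.7},{"dx":-0.09,"dy":0.14,"dz":-0.05,"wx":0,"wy":0,"wz":0.81,"jaw":0.7},{"dx":-0.098,"dy":0.144,"dz":-0.05,"wx":0,"wy":0,"wz":0.81,"jaw":0.7},{"dx":-0.098,"dy":0.144,"dz":-0.05,"wx":0,"wy":0,"wz":0.81,"jaw":0.7},{"dx":-0.098,"dy":0.144,"dz":-0.05,"wx":0,"wy":0,"wz":0.81,"jaw":0.7},{"dx":-0.098,"dy":0.144,"dz":-0.05,"wx":0,"wy":0,"wz":0.81,"jaw":0.7}]' 20
python3 - <<'E'
from h import *
pic,A,C=cam('wrist'); save(pic,'wr10.png'); boxes(pic,A,C,'carton_a',34)
o,p,M=pose(); print(np.round(o['joint_pos'],2), p, M[:,1])
E
```

```text
pos [459.7 207.7 309. ] yaw(tool y dir) -52.7 tilt [-0.001 -0.001 -1.   ] move [-0.0972  0.1444 -0.0509]
t: 14.6
ee_pos: [469.2, 34.6, 359.1]
tool_rot: [3.132, -0.246, -0.002]
force: [-0.3, 0.4, -0.4]
width: 61.7
carton_a 0.81 px [244.  13.] rect c [623.4  61.1] size [39.9 21.4] ang 81.0
carton_a 0.79 px [554. 205.] rect c [ 443.6 -159.9] size [ 53.6 116.8] ang 77.7
carton_a 0.69 px [311. 255.] rect c [436.3  43.3] size [60.1 60.3] ang 81.0
carton_a 0.63 px [318. 110.] rect c [547.5  19.8] size [ 35.1 115.8] ang 81.2
carton_a 0.39 px [ 80. 216.] rect c [491.3 211.8] size [113.8  33.8] ang 43.1
[ 0.14  0.6  -0.49  2.06  0.5   0.6  -2.42] [469.13675854  34.3392803  359.09802145] [-1.57076920e-01 -9.87586267e-01  4.54415887e-04]
```

View pics/wr10.png

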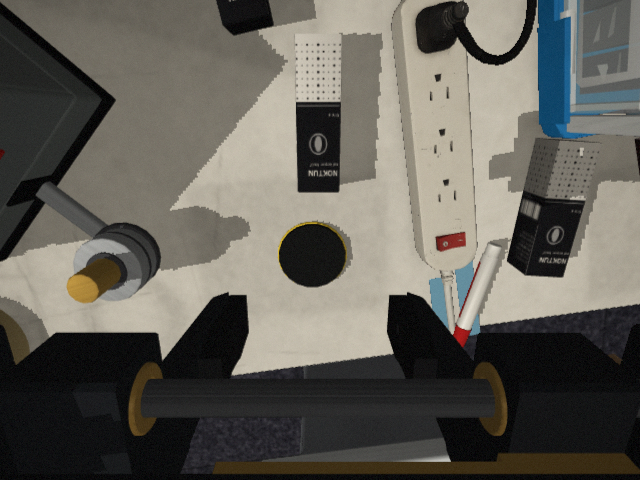

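The carton is at (318,112) with its axis straight up in the image; the base is at (312,254). I'll grasp it 20 mm towards its near end.

Run:
```python
from h import *
todo([528,22.5,169])
```

```text
pos [469.1  34.3 359.1] yaw(tool y dir) -99.0 tilt [-0.001 -0.    -1.   ] move [0.0602 0.0024 0.19  ]
```

```bash
python3 -m inch '[{"dx":0.02,"dy":0.001,"dz":0.03,"wx":0,"wy":0,"wz":0,"jaw":0.7},{"dx":0.04,"dy":0.002,"dz":0.06,"wx":0,"wy":0,"wz":0,"jaw":0.7},{"dx":0.06,"dy":0.0024,"dz":0.1,"wx":0,"wy":0,"wz":0,"jaw":0.7},{"dx":0.06,"dy":0.0024,"dz":0.13,"wx":0,"wy":0,"wz":0,"jaw":0.7},{"dx":0.06,"dy":0.0024,"dz":0.16,"wx":0,"wy":0,"wz":0,"jaw":0.7},{"dx":0.06,"dy":0.0024,"dz":0.18,"wx":0,"wy":0,"wz":0,"jaw":0.7},{"dx":0.06,"dy":0.0024,"dz":0.19,"wx":0,"wy":0,"wz":0,"jaw":0.7},{"dx":0.06,"dy":0.0024,"dz":0.19,"wx":0,"wy":0,"wz":0,"jaw":0.7},{"dx":0.06,"dy":0.0024,"dz":0.19,"wx":0,"wy":0,"wz":0,"jaw":0.3},{"dx":0.06,"dy":0.0024,"dz":0.19,"wx":0,"wy":0,"wz":0,"jaw":0.2}]' 20
python3 - <<'E'
from h import *
pic,A,C=cam('wrist'); save(pic,'wr11.png')
o,p,M=pose(); print(o['width'],o['force'])
u=np.array([np.cos(np.radians(38)),np.sin(np.radians(38))]);v=np.array([-u[1],u[0]])
c=np.array([459.7,207.7])+175*u
print('bin c',c)
for y in (-42,0,42): print(y,c-22*u+y*v)
E
```

```text
t: 15.95
ee_pos: [528.1, 22.4, 169.8]
tool_rot: [-3.132, 0.248, -0.0]
force: [-0.6, -0.5, 0.1]
width: 44.2
40.28601778208813 [-0.49797825  0.04797155 -0.09593253]
bin c [597.60188188 315.44075818]
-42 [606.12342727 268.79975407]
0 [580.2656453  301.89620572]
42 [554.40786334 334.99265738]
```

View pics/wr11.png

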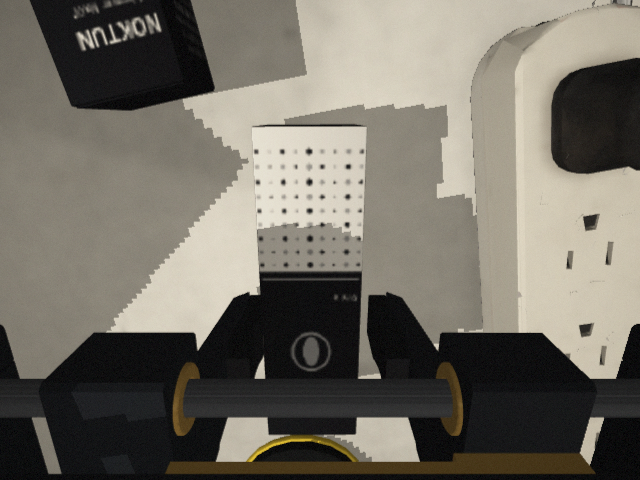

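```bash
python3 -m inch '[{"dx":0,"dy":0,"dz":0,"wx":0,"wy":0,"wz":0,"jaw":0},{"dx":0,"dy":0,"dz":0,"wx":0,"wy":0,"wz":0,"jaw":0},{"dx":0,"dy":0,"dz":0,"wx":0,"wy":0,"wz":0,"jaw":0},{"dx":0,"dy":0,"dz":0,"wx":0,"wy":0,"wz":0,"jaw":0},{"dx":0,"dy":0,"dz":-0.03,"wx":0,"wy":0,"wz":0,"jaw":0},{"dx":0,"dy":0,"dz":-0.07,"wx":0,"wy":0,"wz":0,"jaw":0},{"dx":0,"dy":0,"dz":-0.12,"wx":0,"wy":0,"wz":0,"jaw":0},{"dx":0,"dy":0,"dz":-0.16,"wx":0,"wy":0,"wz":0,"jaw":0},{"dx":0,"dy":0,"dz":-0.18,"wx":0,"wy":0,"wz":0,"jaw":0},{"dx":0,"dy":0,"dz":-0.18,"wx":0,"wy":0,"wz":0,"jaw":0}]' 20
python3 - <<'E'
from h import *
pic,A,C=cam('wrist'); save(pic,'wr12.png')
print(pose()[0]['joint_pos'])
todo([606,269,350])
E
```

```text
t: 17.25
ee_pos: [528.3, 22.4, 350.9]
tool_rot: [-3.131, 0.249, -0.005]
force: [0.0, 0.3, -1.6]
width: 34.3
[ 0.17937246  0.68086805 -0.50827089  1.90344912  0.50516664  0.68623426
 -2.36238376]
pos [527.9  22.2 349.7] yaw(tool y dir) -99.1 tilt [ 0. -0. -1.] move [ 0.0382 -0.256  -0.0003]
```

View pics/wr12.png

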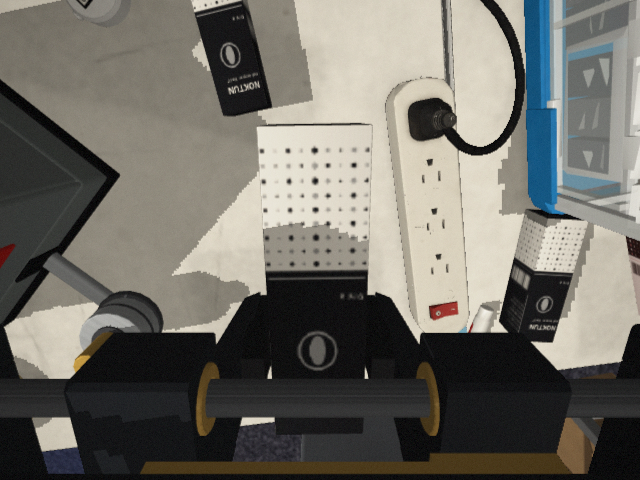

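```bash
python3 -m inch '[{"dx":0.0,"dy":-0.03,"dz":-0.005,"wx":0,"wy":0,"wz":-0.12,"jaw":0},{"dx":0.005,"dy":-0.07,"dz":-0.005,"wx":0,"wy":0,"wz":-0.27,"jaw":0},{"dx":0.01,"dy":-0.11,"dz":-0.005,"wx":0,"wy":0,"wz":-0.42,"jaw":0},{"dx":0.02,"dy":-0.15,"dz":-0.005,"wx":0,"wy":0,"wz":-0.57,"jaw":0},{"dx":0.03,"dy":-0.19,"dz":-0.005,"wx":0,"wy":0,"wz":-0.72,"jaw":0},{"dx":0.038,"dy":-0.23,"dz":-0.005,"wx":0,"wy":0,"wz":-0.82,"jaw":0},{"dx":0.038,"dy":-0.256,"dz":-0.005,"wx":0,"wy":0,"wz":-0.82,"jaw":0},{"dx":0.038,"dy":-0.256,"dz":-0.005,"wx":0,"wy":0,"wz":-0.82,"jaw":0},{"dx":0.038,"dy":-0.256,"dz":-0.005,"wx":0,"wy":0,"wz":-0.82,"jaw":0},{"dx":0.038,"dy":-0.256,"dz":-0.005,"wx":0,"wy":0,"wz":-0.82,"jaw":0}]' 20
python3 - <<'E'
from h import *
pic,A,C=cam('wrist'); save(pic,'wr13.png')
o,p,M=pose();u=np.array([np.cos(np.radians(38)),np.sin(np.radians(38)),0]);v=np.array([-u[1],u[0],0]);c=np.array([597.6,315.4,0])
q=[c+x*u+y*v+[0,0,150] for x,y in ((-80,-90),(80,-90),(80,90),(-80,90))]; print(proj(q,pic['K'],A,C).round())
todo([606,269,260])
E
```

```text
t: 18.55
ee_pos: [606.0, 267.3, 354.1]
tool_rot: [2.97, 1.017, -0.001]
force: [-0.1, -0.6, -0.6]
width: 34.4
[[398. 364.]
 [421.  62.]
 [ 17.  63.]
 [ 88. 366.]]
pos [606.  267.4 354.4] yaw(tool y dir) -52.2 tilt [ 0.    -0.002 -1.   ] move [ 0.001  -0.0014  0.0944]
```

View pics/wr13.png

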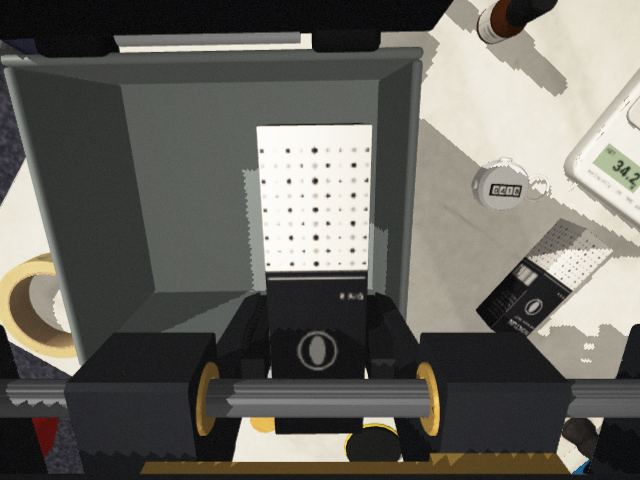

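The carton is over the bin's right half and the rim matches my bin frame. I lower it and release.

```bash
python3 -m inch '[{"dx":0.0,"dy":-0.002,"dz":0.03,"wx":0,"wy":0,"wz":0,"jaw":0},{"dx":0.0,"dy":-0.002,"dz":0.06,"wx":0,"wy":0,"wz":0,"jaw":0},{"dx":0.0,"dy":-0.002,"dz":0.085,"wx":0,"wy":0,"wz":0,"jaw":0},{"dx":0.0,"dy":-0.002,"dz":0.095,"wx":0,"wy":0,"wz":0,"jaw":0},{"dx":0.0,"dy":-0.002,"dz":0.095,"wx":0,"wy":0,"wz":0,"jaw":0},{"dx":0.0,"dy":-0.002,"dz":0.095,"wx":0,"wy":0,"wz":0,"jaw":0.5},{"dx":0.0,"dy":-0.002,"dz":0.095,"wx":0,"wy":0,"wz":0,"jaw":0.5},{"dx":0.0,"dy":-0.002,"dz":0.095,"wx":0,"wy":0,"wz":0,"jaw":0.5},{"dx":0.0,"dy":-0.002,"dz":0.07,"wx":0,"wy":0,"wz":0,"jaw":0.5},{"dx":0.0,"dy":-0.002,"dz":0.02,"wx":0,"wy":0,"wz":0,"jaw":0.5}]' 20
python3 - <<'E'
from h import *
pic,A,C=cam('wrist'); save(pic,'wr14.png')
todo([606,269,260])
E
```

```text
t: 19.85
ee_pos: [604.3, 268.3, 333.4]
tool_rot: [2.969, 1.018, -0.007]
force: [0.6, -0.2, -0.6]
width: 44.3
pos [605.9 270.5 342. ] yaw(tool y dir) -52.2 tilt [ 0.008  0.004 -1.   ] move [-0.0016  0.0011  0.082 ]
```

View pics/wr14.png

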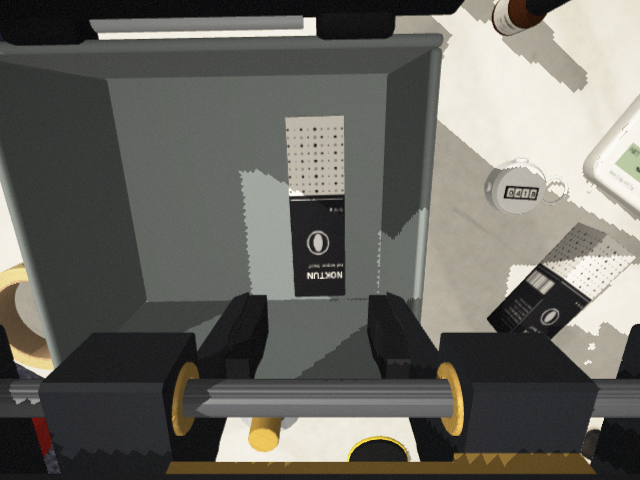

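Carton one lies flat in the bin. Next is the far carton, near (679,64).

Run:
```python
from h import *
todo([600,58,370])
```

```text
pos [605.9 270.5 342. ] yaw(tool y dir) -52.2 tilt [ 0.008  0.004 -1.   ] move [-0.1347  0.1643 -0.0288]
```

```bash
python3 -m inch '[{"dx":-0.01,"dy":0.02,"dz":-0.03,"wx":0,"wy":0,"wz":0.05,"jaw":0.6},{"dx":-0.03,"dy":0.05,"dz":-0.03,"wx":0,"wy":0,"wz":0.15,"jaw":0.7},{"dx":-0.06,"dy":0.08,"dz":-0.03,"wx":0,"wy":0,"wz":0.3,"jaw":0.7},{"dx":-0.09,"dy":0.12,"dz":-0.03,"wx":0,"wy":0,"wz":0.45,"jaw":0.7},{"dx":-0.12,"dy":0.15,"dz":-0.03,"wx":0,"wy":0,"wz":0.59,"jaw":0.7},{"dx":-0.135,"dy":0.164,"dz":-0.03,"wx":0,"wy":0,"wz":0.59,"jaw":0.7},{"dx":-0.135,"dy":0.164,"dz":-0.03,"wx":0,"wy":0,"wz":0.59,"jaw":0.7},{"dx":-0.135,"dy":0.164,"dz":-0.03,"wx":0,"wy":0,"wz":0.59,"jaw":0.7},{"dx":-0.135,"dy":0.164,"dz":-0.03,"wx":0,"wy":0,"wz":0.59,"jaw":0.7},{"dx":-0.135,"dy":0.164,"dz":-0.03,"wx":0,"wy":0,"wz":0.59,"jaw":0.7}]' 20
python3 - <<'E'
from h import *
pic,A,C=cam('wrist'); save(pic,'wr15.png'); boxes(pic,A,C,'carton_a',34)
todo([606,269,260])
E
```

```text
t: 21.15
ee_pos: [599.5, 59.4, 371.1]
tool_rot: [-3.135, -0.113, -0.012]
force: [0.5, 0.2, 0.0]
width: 61.7
carton_a 0.92 px [320. 112.] rect c [679.8  64.1] size [116.2  34.9] ang 2.7
carton_a 0.72 px [531. 329.] rect c [ 509.7 -157.7] size [19.5 38.3] ang 4.3
carton_a 0.71 px [ 32. 221.] rect c [577.2 311.8] size [78.9 15.3] ang 39.4
pos [599.6  58.8 371.1] yaw(tool y dir) -85.9 tilt [ 0.008  0.004 -1.   ] move [ 0.0204 -0.2088  0.112 ]
```

View pics/wr15.png

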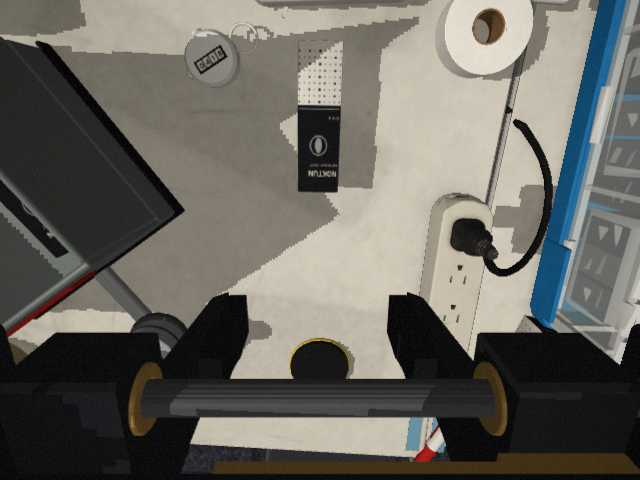

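Run:
```python
from h import *
todo([660,63.2,169])
```

```text
pos [599.6  58.8 371.1] yaw(tool y dir) -85.9 tilt [ 0.008  0.004 -1.   ] move [0.059  0.0006 0.2026]
```

```bash
python3 -m inch '[{"dx":0.02,"dy":0,"dz":0.03,"wx":-0.004,"wy":-0.008,"wz":0.024,"jaw":0.7},{"dx":0.04,"dy":0.0006,"dz":0.07,"wx":-0.004,"wy":-0.008,"wz":0.024,"jaw":0.7},{"dx":0.059,"dy":0.0006,"dz":0.11,"wx":-0.004,"wy":-0.008,"wz":0.024,"jaw":0.7},{"dx":0.059,"dy":0.0006,"dz":0.15,"wx":-0.004,"wy":-0.008,"wz":0.024,"jaw":0.7},{"dx":0.059,"dy":0.0006,"dz":0.18,"wx":-0.004,"wy":-0.008,"wz":0.024,"jaw":0.7},{"dx":0.059,"dy":0.0006,"dz":0.195,"wx":-0.004,"wy":-0.008,"wz":0.024,"jaw":0.7},{"dx":0.059,"dy":0.0006,"dz":0.2025,"wx":-0.004,"wy":-0.008,"wz":0.024,"jaw":0.7},{"dx":0.059,"dy":0.0006,"dz":0.2025,"wx":-0.004,"wy":-0.008,"wz":0.024,"jaw":0.7},{"dx":0.059,"dy":0.0006,"dz":0.2025,"wx":-0.004,"wy":-0.008,"wz":0.024,"jaw":0.3},{"dx":0.059,"dy":0.0006,"dz":0.2025,"wx":-0.004,"wy":-0.008,"wz":0.024,"jaw":0}]' 20
python3 -c "
from h import *
print(pose()[0]['width']);todo([660,63.2,169])"
```

```text
t: 22.5
ee_pos: [660.4, 63.2, 170.1]
tool_rot: [3.141, 0.073, 0.002]
force: [0.0, -0.2, 0.7]
width: 43.9
43.900132067258966
pos [660.4  63.2 170.1] yaw(tool y dir) -87.3 tilt [ 0.001 -0.    -1.   ] move [-0.0004  0.      0.0011]
```

```bash
python3 -m inch '[{"dx":0,"dy":0,"dz":0,"wx":0,"wy":0,"wz":0,"jaw":0},{"dx":0,"dy":0,"dz":0,"wx":0,"wy":0,"wz":0,"jaw":0},{"dx":0,"dy":0,"dz":0,"wx":0,"wy":0,"wz":0,"jaw":0},{"dx":0,"dy":0,"dz":0,"wx":0,"wy":0,"wz":0,"jaw":0},{"dx":0,"dy":0,"dz":-0.03,"wx":0,"wy":0,"wz":0,"jaw":0},{"dx":0,"dy":0,"dz":-0.07,"wx":0,"wy":0,"wz":0,"jaw":0},{"dx":0,"dy":0,"dz":-0.12,"wx":0,"wy":0,"wz":0,"jaw":0},{"dx":0,"dy":0,"dz":-0.16,"wx":0,"wy":0,"wz":0,"jaw":0},{"dx":0,"dy":0,"dz":-0.185,"wx":0,"wy":0,"wz":0,"jaw":0},{"dx":0,"dy":0,"dz":-0.185,"wx":0,"wy":0,"wz":0,"jaw":0}]' 20
python3 - <<'E'
from h import *
pic,A,C=cam('wrist'); save(pic,'wr16.png')
todo([580,302,355]);todo([554.5,335,355])
E
```

```text
t: 23.75
ee_pos: [660.6, 63.5, 356.7]
tool_rot: [-3.14, -0.073, -0.008]
force: [-0.4, 1.3, -1.7]
width: 34.5
pos [660.   63.2 354.9] yaw(tool y dir) -87.3 tilt [ 0.002 -0.    -1.   ] move [-6.880e-02 -2.423e-01 -2.000e-04]
pos [660.   63.2 354.9] yaw(tool y dir) -87.3 tilt [ 0.002 -0.    -1.   ] move [-0.0927 -0.2765 -0.0003]
```

View pics/wr16.png

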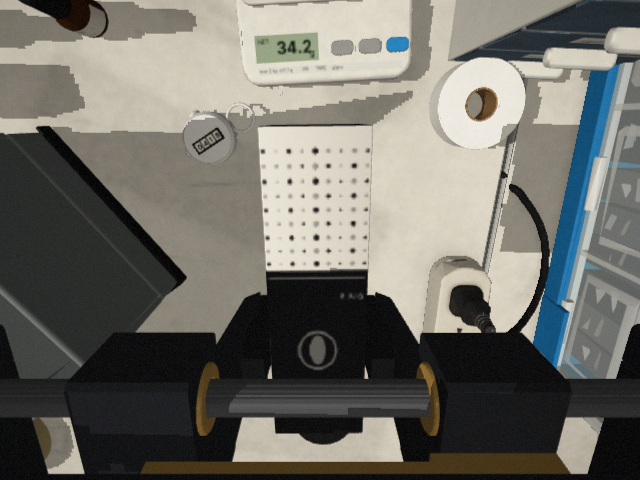

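```bash
python3 -m inch '[{"dx":-0.03,"dy":-0.02,"dz":-0.005,"wx":0,"wy":0,"wz":-0.1,"jaw":0},{"dx":-0.06,"dy":-0.05,"dz":-0.005,"wx":0,"wy":0,"wz":-0.2,"jaw":0},{"dx":-0.093,"dy":-0.09,"dz":-0.005,"wx":0,"wy":0,"wz":-0.32,"jaw":0},{"dx":-0.093,"dy":-0.14,"dz":-0.005,"wx":0,"wy":0,"wz":-0.45,"jaw":0},{"dx":-0.093,"dy":-0.19,"dz":-0.005,"wx":0,"wy":0,"wz":-0.6,"jaw":0},{"dx":-0.093,"dy":-0.24,"dz":-0.005,"wx":0,"wy":0,"wz":-0.617,"jaw":0},{"dx":-0.093,"dy":-0.2765,"dz":-0.005,"wx":0,"wy":0,"wz":-0.617,"jaw":0},{"dx":-0.093,"dy":-0.2765,"dz":-0.005,"wx":0,"wy":0,"wz":-0.617,"jaw":0},{"dx":-0.093,"dy":-0.2765,"dz":-0.005,"wx":0,"wy":0,"wz":-0.617,"jaw":0},{"dx":-0.093,"dy":-0.2765,"dz":-0.005,"wx":0,"wy":0,"wz":-0.617,"jaw":0}]' 20
python3 - <<'E'
from h import *
pic,A,C=cam('wrist'); save(pic,'wr17.png')
todo([554.5,335,260])
E
```

```text
t: 25.05
ee_pos: [554.8, 333.2, 358.8]
tool_rot: [2.969, 1.019, 0.0]
force: [-0.7, 0.2, -0.1]
width: 34.1
pos [554.8 333.3 359.1] yaw(tool y dir) -52.1 tilt [ 0.001 -0.002 -1.   ] move [ 0.0008 -0.0018  0.0991]
```

View pics/wr17.png

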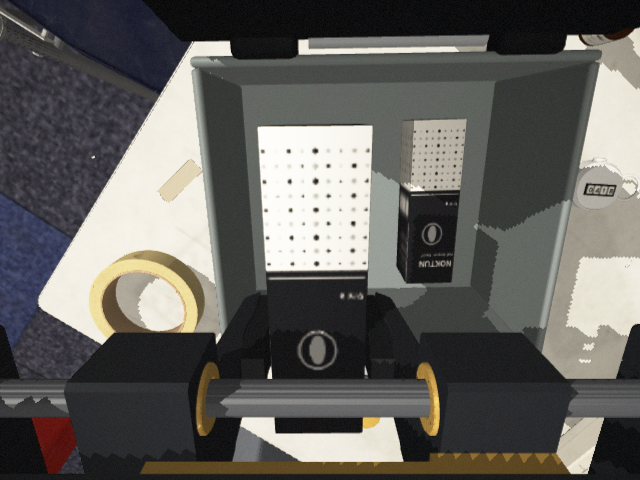

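```bash
python3 -m inch '[{"dx":0.0,"dy":0.0,"dz":0.03,"wx":0,"wy":0,"wz":0,"jaw":0},{"dx":0.0,"dy":0.0,"dz":0.06,"wx":0,"wy":0,"wz":0,"jaw":0},{"dx":0.0,"dy":0.0,"dz":0.09,"wx":0,"wy":0,"wz":0,"jaw":0},{"dx":0.0,"dy":0.0,"dz":0.1,"wx":0,"wy":0,"wz":0,"jaw":0},{"dx":0.0,"dy":0.0,"dz":0.1,"wx":0,"wy":0,"wz":0,"jaw":0},{"dx":0.0,"dy":0.0,"dz":0.1,"wx":0,"wy":0,"wz":0,"jaw":0.5},{"dx":0.0,"dy":0.0,"dz":0.1,"wx":0,"wy":0,"wz":0,"jaw":0.5},{"dx":0.0,"dy":0.0,"dz":0.1,"wx":0,"wy":0,"wz":0,"jaw":0.5},{"dx":0.0,"dy":0.0,"dz":0.07,"wx":0,"wy":0,"wz":0,"jaw":0.5},{"dx":0.0,"dy":0.0,"dz":0.02,"wx":0,"wy":0,"wz":0,"jaw":0.5}]' 20
python3 - <<'E'
from h import *
pic,A,C=cam('wrist'); save(pic,'wr18.png')
print(pose()[0]['joint_pos'])
todo([440,0,420])
E
```

```text
t: 26.35
ee_pos: [554.5, 332.7, 338.6]
tool_rot: [2.968, 1.02, -0.004]
force: [0.9, 0.2, 1.0]
width: 44.1
[-0.25390089  0.8669427  -0.7069317   1.5329745   0.64418429  0.97503462
 -2.06194227]
pos [555.7 335.  346.9] yaw(tool y dir) -52.1 tilt [ 0.008  0.005 -1.   ] move [-0.2964  0.1934 -0.0757]
```

View pics/wr18.png

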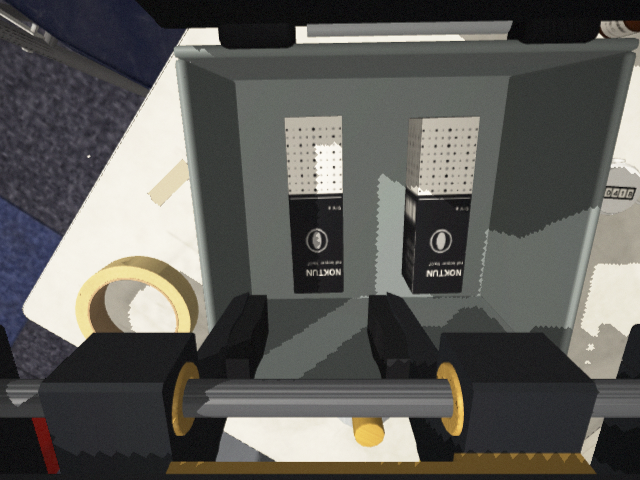

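Two are in, side by side. Before the third, by the crate, I swing the camera side away from the crate with a turn of about 129° in free space.

```bash
python3 -m inch '[{"dx":-0.02,"dy":0.0,"dz":-0.04,"wx":0,"wy":0,"wz":0,"jaw":0.7},{"dx":-0.06,"dy":0.04,"dz":-0.07,"wx":0,"wy":0,"wz":-0.05,"jaw":0.7},{"dx":-0.11,"dy":0.07,"dz":-0.075,"wx":0,"wy":0,"wz":-0.15,"jaw":0.7},{"dx":-0.16,"dy":0.1,"dz":-0.075,"wx":0,"wy":0,"wz":-0.3,"jaw":0.7},{"dx":-0.21,"dy":0.14,"dz":-0.075,"wx":0,"wy":0,"wz":-0.45,"jaw":0.7},{"dx":-0.26,"dy":0.17,"dz":-0.075,"wx":0,"wy":0,"wz":-0.6,"jaw":0.7},{"dx":-0.296,"dy":0.193,"dz":-0.075,"wx":0,"wy":0,"wz":-0.75,"jaw":0.7},{"dx":-0.296,"dy":0.193,"dz":-0.075,"wx":0,"wy":0,"wz":-0.9,"jaw":0.7},{"dx":-0.296,"dy":0.193,"dz":-0.075,"wx":0,"wy":0,"wz":-1.05,"jaw":0.7},{"dx":-0.296,"dy":0.193,"dz":-0.075,"wx":0,"wy":0,"wz":-1.2,"jaw":0.7}]' 20
python3 - <<'E'
from h import *
print(np.round(pose()[0]['joint_pos'],2))
todo([420,-20,420])
t,A,C=cam('top');boxes(t,A,C,'carton_a',34);save(t,'top19.png',(150,130,470,310),2.4)
E
```

```text
t: 27.65
ee_pos: [440.0, 0.4, 419.7]
tool_rot: [1.868, 2.52, 0.014]
force: [-0.7, 0.1, -0.9]
width: 62.1
[ 0.62  0.66 -1.19  2.05  0.77  0.96 -0.69]
pos [4.400e+02 4.000e-01 4.197e+02] yaw(tool y dir) 16.9 tilt [ 0.009  0.004 -1.   ] move [-0.0137 -0.0251 -0.0006]
carton_a 0.8 px [229. 207.] rect c [632.6 289.8] size [118.6  35.4] ang 39.2
carton_a 0.53 px [453. 270.] rect c [ 425.  -410.4] size [34.7 84.5] ang 39.2
```

View pics/top19.png

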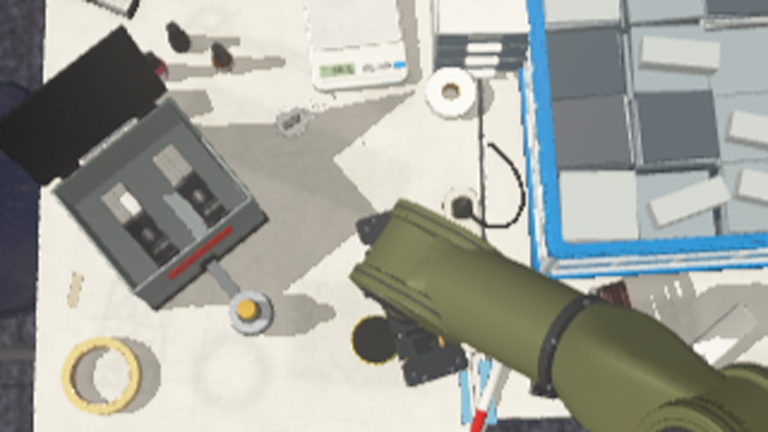

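```bash
python3 -m inch '[{"dx":0,"dy":0,"dz":0,"wx":0,"wy":0,"wz":-0.15,"jaw":0.7},{"dx":0,"dy":0,"dz":0,"wx":0,"wy":0,"wz":-0.3,"jaw":0.7},{"dx":0,"dy":0,"dz":0,"wx":0,"wy":0,"wz":-0.45,"jaw":0.7},{"dx":0,"dy":0,"dz":0,"wx":0,"wy":0,"wz":-0.6,"jaw":0.7},{"dx":0,"dy":0,"dz":0,"wx":0,"wy":0,"wz":-0.75,"jaw":0.7},{"dx":0,"dy":0,"dz":0,"wx":0,"wy":0,"wz":-0.9,"jaw":0.7},{"dx":0,"dy":0,"dz":0,"wx":0,"wy":0,"wz":-1.05,"jaw":0.7},{"dx":0,"dy":0,"dz":0,"wx":0,"wy":0,"wz":-1.05,"jaw":0.7},{"dx":0,"dy":0,"dz":0,"wx":0,"wy":0,"wz":-1.05,"jaw":0.7},{"dx":0,"dy":0,"dz":0,"wx":0,"wy":0,"wz":-1.05,"jaw":0.7}]' 20
python3 - <<'E'
from h import *
print(np.round(pose()[0]['joint_pos'],2))
todo([410,-140,420])
t,A,C=cam('side');save(t,'s20.png',(120,0,640,400),1.5)
pic,A,C=cam('wrist'); save(pic,'wr20.png'); boxes(pic,A,C,'carton_a',34)
E
```

```text
t: 29.0
ee_pos: [440.0, 0.5, 419.5]
tool_rot: [0.363, 3.113, 0.009]
force: [-0.8, 0.9, -0.5]
width: 61.5
[ 0.69  0.79 -1.42  2.05  0.89  1.13  0.2 ]
pos [440.    0.5 419.5] yaw(tool y dir) 76.7 tilt [ 0.009  0.005 -1.   ] move [-0.0031 -0.1437 -0.0015]
carton_a 0.7 px [132. 202.] rect c [ 402.4 -178.4] size [ 49.6 118.9] ang 77.6
```

View pics/s20.png

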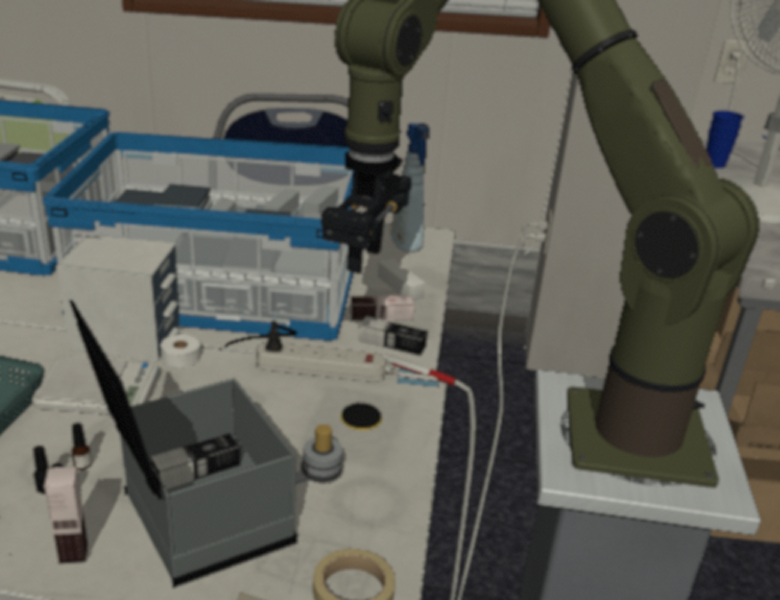

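View pics/wr20.png

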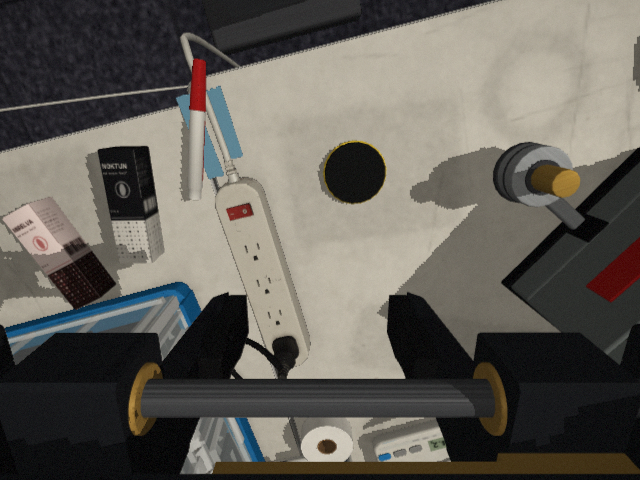

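```bash
python3 -m inch '[{"dx":0.01,"dy":-0.03,"dz":0,"wx":0,"wy":0,"wz":0,"jaw":0.7},{"dx":0.01,"dy":-0.06,"dz":0,"wx":0,"wy":0,"wz":0,"jaw":0.7},{"dx":0.01,"dy":-0.09,"dz":0,"wx":0,"wy":0,"wz":0,"jaw":0.7},{"dx":0.01,"dy":-0.12,"dz":0,"wx":0,"wy":0,"wz":0,"jaw":0.7},{"dx":0.01,"dy":-0.145,"dz":0,"wx":0,"wy":0,"wz":0,"jaw":0.7},{"dx":0.01,"dy":-0.145,"dz":0,"wx":0,"wy":0,"wz":0,"jaw":0.7},{"dx":0.01,"dy":-0.145,"dz":0,"wx":0,"wy":0,"wz":0,"jaw":0.7},{"dx":0.01,"dy":-0.145,"dz":0,"wx":0,"wy":0,"wz":0,"jaw":0.7},{"dx":0.01,"dy":-0.145,"dz":0,"wx":0,"wy":0,"wz":0,"jaw":0.7},{"dx":0.01,"dy":-0.145,"dz":0,"wx":0,"wy":0,"wz":0,"jaw":0.7}]' 20
python3 - <<'E'
from h import *
print(np.round(pose()[0]['joint_pos'],2))
pic,A,C=cam('wrist'); save(pic,'wr21.png'); boxes(pic,A,C,'carton_a',34);boxes(pic,A,C,'carton_pink',34)
todo([405,-165,169])
E
```

```text
t: 30.4
ee_pos: [397.2, -137.9, 418.4]
tool_rot: [0.36, 3.113, 0.01]
force: [-0.2, 0.7, -0.2]
width: 61.5
[ 1.04  0.77 -1.43  2.1   0.88  1.1   0.51]
carton_a 0.97 px [ 86. 267.] rect c [ 409.  -392.2] size [ 42.1 134.5] ang 39.1
carton_a 0.6 px [272. 213.] rect c [ 400.6 -184.2] size [ 36.7 118.9] ang 77.4
carton_pink 0.82 px [190. 255.] rect c [ 427.1 -275. ] size [108.1  49.4] ang 13.0
pos [ 397.1 -138.2  418.4] yaw(tool y dir) 76.8 tilt [ 0.009  0.005 -1.   ] move [-0.012  -0.026   0.2493]
```

View pics/wr21.png

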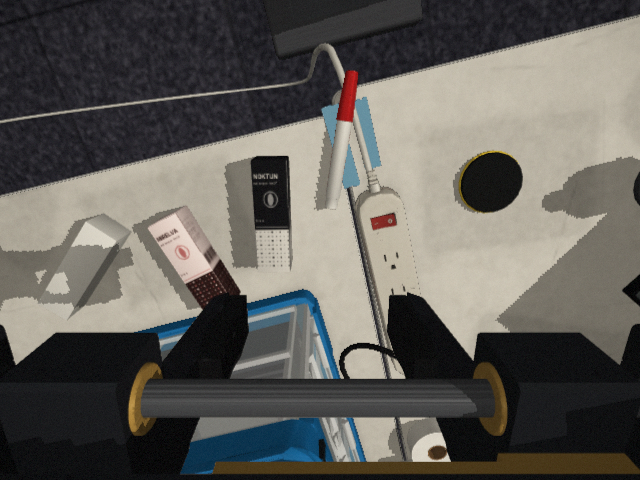

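The carton now reads (401,−184) in two consecutive views, so it has been knocked about 45 mm towards the table edge, clear of the crate rim. The pen beside it ends at (333,205); I'll check the clearance.

Run:
```python
from h import *
pic,A,C=cam('wrist')
print('pen',w([[327,207],[338,207],[336,150]],pic['K'],A,C,8))
print('top face corners',w([[252,157],[289,157],[291,270],[257,268]],pic['K'],A,C,34))
c=np.array([400.6,-184.6]);n=np.array([np.cos(np.radians(77.4)),np.sin(np.radians(77.4))])
print('finger outer +', c+42*n)
todo([400.6,-184.6,300]);todo([400.6,-184.6,169])
```

```text
pen [[ 409.73531852 -129.43037803    8.        ]
 [ 412.43700876 -118.00709327    8.        ]
 [ 354.00126318 -107.44683449    8.        ]]
top face corners [[ 339.4936871  -187.61515071   34.        ]
 [ 347.57099497 -153.32951407   34.        ]
 [ 461.01553251 -180.72259011   34.        ]
 [ 450.55385797 -214.87834834   34.        ]]
finger outer + [ 409.76201614 -143.611496  ]
pos [ 397.1 -138.3  418.4] yaw(tool y dir) 76.8 tilt [ 0.009  0.005 -1.   ] move [-0.0131 -0.0451  0.1181]
pos [ 397.1 -138.3  418.4] yaw(tool y dir) 76.8 tilt [ 0.009  0.005 -1.   ] move [-0.0122 -0.046   0.2491]
```

```bash
python3 -m inch '[{"dx":-0.006,"dy":-0.02,"dz":0.02,"wx":0.007,"wy":0.008,"wz":-0.01,"jaw":0.55},{"dx":-0.013,"dy":-0.045,"dz":0.05,"wx":0.007,"wy":0.008,"wz":-0.01,"jaw":0.55},{"dx":-0.013,"dy":-0.0455,"dz":0.08,"wx":0.007,"wy":0.008,"wz":-0.01,"jaw":0.55},{"dx":-0.013,"dy":-0.0455,"dz":0.11,"wx":0.007,"wy":0.008,"wz":-0.01,"jaw":0.55},{"dx":-0.013,"dy":-0.0455,"dz":0.14,"wx":0.007,"wy":0.008,"wz":-0.01,"jaw":0.55},{"dx":-0.013,"dy":-0.0455,"dz":0.17,"wx":0.007,"wy":0.008,"wz":-0.01,"jaw":0.55},{"dx":-0.013,"dy":-0.0455,"dz":0.18,"wx":0.007,"wy":0.008,"wz":-0.01,"jaw":0.55},{"dx":-0.013,"dy":-0.0455,"dz":0.18,"wx":0.007,"wy":0.008,"wz":-0.01,"jaw":0.55},{"dx":-0.013,"dy":-0.0455,"dz":0.18,"wx":0.007,"wy":0.008,"wz":-0.01,"jaw":0.55},{"dx":-0.013,"dy":-0.0455,"dz":0.18,"wx":0.007,"wy":0.008,"wz":-0.01,"jaw":0.55}]' 20
python3 - <<'E'
from h import *
pic,A,C=cam('wrist'); save(pic,'wr22.png'); boxes(pic,A,C,'carton_a',34)
todo([400.3,-184.4,169])
E
```

```text
t: 31.85
ee_pos: [401.2, -184.7, 239.0]
tool_rot: [0.346, 3.122, -0.001]
force: [0.0, -0.1, -0.4]
width: 48.6
carton_a 0.95 px [319. 263.] rect c [ 400.1 -185.6] size [ 34.9 120.1] ang 77.4
carton_a 0.87 px [ 29. 306.] rect c [ 386.1 -355.7] size [35.5 67.9] ang 39.9
pos [ 401.1 -184.7  238.7] yaw(tool y dir) 77.3 tilt [ 0.    -0.001 -1.   ] move [0.0009 0.0002 0.0697]
```

View pics/wr22.png

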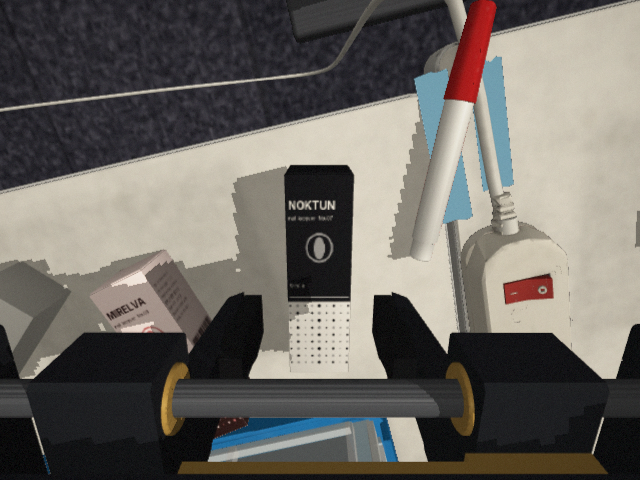

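```bash
python3 -m inch '[{"dx":0,"dy":-0.0005,"dz":0.02,"wx":0,"wy":0,"wz":0,"jaw":0.55},{"dx":0,"dy":-0.0005,"dz":0.045,"wx":0,"wy":0,"wz":0,"jaw":0.55},{"dx":0,"dy":-0.0005,"dz":0.06,"wx":0,"wy":0,"wz":0,"jaw":0.55},{"dx":0,"dy":-0.0005,"dz":0.0695,"wx":0,"wy":0,"wz":0,"jaw":0.55},{"dx":0,"dy":-0.0005,"dz":0.0695,"wx":0,"wy":0,"wz":0,"jaw":0.55},{"dx":0,"dy":-0.0005,"dz":0.0695,"wx":0,"wy":0,"wz":0,"jaw":0},{"dx":0,"dy":-0.0005,"dz":0.0695,"wx":0,"wy":0,"wz":0,"jaw":0},{"dx":0,"dy":-0.0005,"dz":0.0695,"wx":0,"wy":0,"wz":0,"jaw":0},{"dx":0,"dy":-0.0005,"dz":0.0695,"wx":0,"wy":0,"wz":0,"jaw":0},{"dx":0,"dy":-0.0005,"dz":0.0695,"wx":0,"wy":0,"wz":0,"jaw":0}]' 20
python3 -m inch '[{"dx":0,"dy":0,"dz":-0.02,"wx":0,"wy":0,"wz":0,"jaw":0},{"dx":0,"dy":0,"dz":-0.05,"wx":0,"wy":0,"wz":0,"jaw":0},{"dx":0,"dy":0,"dz":-0.08,"wx":0,"wy":0,"wz":0,"jaw":0},{"dx":0,"dy":0,"dz":-0.11,"wx":0,"wy":0,"wz":0,"jaw":0},{"dx":0,"dy":0,"dz":-0.14,"wx":0,"wy":0,"wz":0,"jaw":0},{"dx":0,"dy":0,"dz":-0.17,"wx":0,"wy":0,"wz":0,"jaw":0},{"dx":0,"dy":0,"dz":-0.2,"wx":0,"wy":0,"wz":0,"jaw":0},{"dx":0,"dy":0,"dz":-0.23,"wx":0,"wy":0,"wz":0,"jaw":0},{"dx":0,"dy":0,"dz":-0.23,"wx":0,"wy":0,"wz":0,"jaw":0},{"dx":0,"dy":0,"dz":-0.23,"wx":0,"wy":0,"wz":0,"jaw":0}]' 20
python3 - <<'E'
from h import *
pic,A,C=cam('wrist'); save(pic,'wr23.png'); print(np.round(pose()[0]['joint_pos'],2))
todo([470,130,400]);
E
```

```text
t: 33.2
ee_pos: [401.2, -185.2, 169.8]
tool_rot: [0.346, 3.121, -0.001]
force: [0.1, -0.6, 5.5]
width: 34.3
t: 34.45
ee_pos: [400.4, -185.2, 399.0]
tool_rot: [0.346, 3.122, -0.002]
force: [0.6, -0.6, -0.4]
width: 34.1
[ 1.1   0.81 -1.37  2.07  0.92  1.09  0.62]
pos [ 400.4 -185.2  398.7] yaw(tool y dir) 77.4 tilt [-0.001 -0.001 -1.   ] move [ 0.0011  0.3228 -0.0016]
```

View pics/wr23.png

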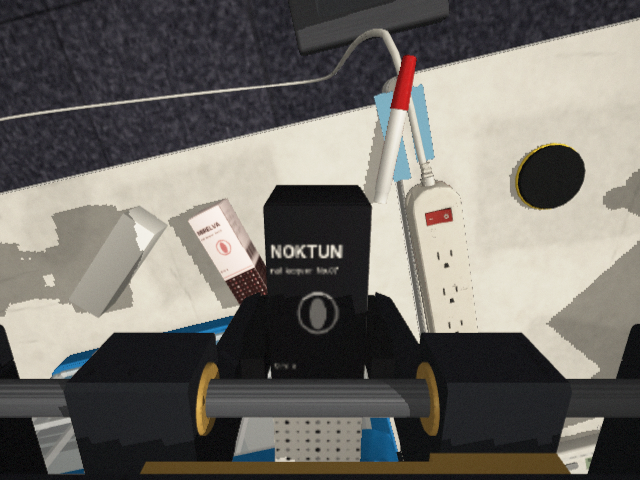

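```bash
python3 -m inch '[{"dx":0.002,"dy":0.04,"dz":-0.005,"wx":0,"wy":0,"wz":0.1,"jaw":0},{"dx":0.004,"dy":0.08,"dz":-0.01,"wx":0,"wy":0,"wz":0.2,"jaw":0},{"dx":0.006,"dy":0.12,"dz":-0.01,"wx":0,"wy":0,"wz":0.35,"jaw":0},{"dx":0.008,"dy":0.17,"dz":-0.01,"wx":0,"wy":0,"wz":0.5,"jaw":0},{"dx":0.008,"dy":0.21,"dz":-0.01,"wx":0,"wy":0,"wz":0.65,"jaw":0},{"dx":0.008,"dy":0.22,"dz":-0.01,"wx":0,"wy":0,"wz":0.8,"jaw":0},{"dx":0.008,"dy":0.22,"dz":-0.01,"wx":0,"wy":0,"wz":0.95,"jaw":0},{"dx":0.008,"dy":0.22,"dz":-0.01,"wx":0,"wy":0,"wz":1.1,"jaw":0},{"dx":0.008,"dy":0.22,"dz":-0.01,"wx":0,"wy":0,"wz":1.25,"jaw":0},{"dx":0.008,"dy":0.22,"dz":-0.01,"wx":0,"wy":0,"wz":1.4,"jaw":0}]' 20
python3 - <<'E'
from h import *
print(np.round(pose()[0]['joint_pos'],2))
todo([585.8,306.2,370]);
E
```

```text
t: 35.75
ee_pos: [440.4, 31.0, 407.4]
tool_rot: [-2.28, -2.159, 0.005]
force: [-0.4, 0.4, -0.5]
width: 34.6
[ 0.43  0.59 -0.95  2.07  0.67  0.82 -0.97]
pos [440.4  31.  407.4] yaw(tool y dir) -3.1 tilt [-0.003 -0.001 -1.   ] move [0.2828 0.1303 0.0366]
```

```bash
python3 -m inch '[{"dx":0.03,"dy":0.015,"dz":0,"wx":0,"wy":0,"wz":0.15,"jaw":0},{"dx":0.07,"dy":0.03,"dz":0,"wx":0,"wy":0,"wz":0.3,"jaw":0},{"dx":0.11,"dy":0.05,"dz":0,"wx":0,"wy":0,"wz":0.45,"jaw":0},{"dx":0.15,"dy":0.07,"dz":0.01,"wx":0,"wy":0,"wz":0.6,"jaw":0},{"dx":0.2,"dy":0.09,"dz":0.02,"wx":0,"wy":0,"wz":0.75,"jaw":0},{"dx":0.25,"dy":0.115,"dz":0.03,"wx":0,"wy":0,"wz":0.853,"jaw":0},{"dx":0.283,"dy":0.13,"dz":0.037,"wx":0,"wy":0,"wz":0.853,"jaw":0},{"dx":0.283,"dy":0.13,"dz":0.037,"wx":0,"wy":0,"wz":0.853,"jaw":0},{"dx":0.283,"dy":0.13,"dz":0.037,"wx":0,"wy":0,"wz":0.853,"jaw":0},{"dx":0.283,"dy":0.13,"dz":0.037,"wx":0,"wy":0,"wz":0.853,"jaw":0}]' 20
python3 - <<'E'
from h import *
pic,A,C=cam('wrist'); save(pic,'wr24.png')
todo([585.8,306.2,260]);
E
```

```text
t: 37.0
ee_pos: [585.5, 304.8, 369.4]
tool_rot: [2.969, 1.02, -0.007]
force: [0.2, 0.2, -0.8]
width: 34.2
pos [585.6 305.  369.6] yaw(tool y dir) -52.1 tilt [-0.003 -0.003 -1.   ] move [ 0.0014 -0.0008  0.1096]
```

View pics/wr24.png

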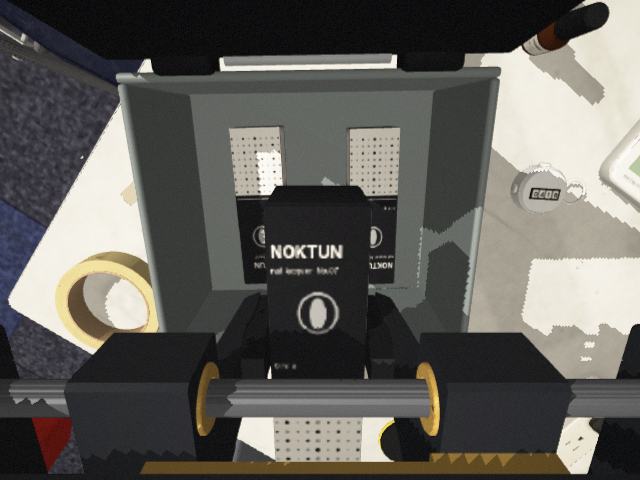

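```bash
python3 -m inch '[{"dx":0.003,"dy":-0.001,"dz":0.03,"wx":0,"wy":0,"wz":0,"jaw":0},{"dx":0.004,"dy":-0.001,"dz":0.06,"wx":0,"wy":0,"wz":0,"jaw":0},{"dx":0.004,"dy":-0.001,"dz":0.09,"wx":0,"wy":0,"wz":0,"jaw":0},{"dx":0.004,"dy":-0.001,"dz":0.11,"wx":0,"wy":0,"wz":0,"jaw":0},{"dx":0.004,"dy":-0.001,"dz":0.11,"wx":0,"wy":0,"wz":0,"jaw":0},{"dx":0.004,"dy":-0.001,"dz":0.11,"wx":0,"wy":0,"wz":0,"jaw":0.5},{"dx":0.004,"dy":-0.001,"dz":0.11,"wx":0,"wy":0,"wz":0,"jaw":0.5},{"dx":0.004,"dy":-0.001,"dz":0.11,"wx":0,"wy":0,"wz":0,"jaw":0.5},{"dx":0.004,"dy":-0.001,"dz":0.08,"wx":0,"wy":0,"wz":0,"jaw":0.5},{"dx":0.004,"dy":-0.001,"dz":0.02,"wx":0,"wy":0,"wz":0,"jaw":0.5}]' 20
python3 - <<'E'
from h import *
pic,A,C=cam('wrist'); save(pic,'wr25.png')
t,A,C=cam('top'); save(t,'top25.png')
print('black?',[(round(r['p'],2),np.round(r['location'])) for r in ctrl.find_in(t,'carton_a')])
todo([395,158,400]);
E
```

```text
t: 38.3
ee_pos: [587.5, 307.4, 348.6]
tool_rot: [2.968, 1.02, -0.014]
force: [0.9, 0.7, 0.4]
width: 44.1
black? [(0.81, array([448., 275.])), (0.68, array([211., 229.])), (0.64, array([224., 227.]))]
pos [588.8 309.3 353.8] yaw(tool y dir) -52.1 tilt [ 0.003  0.002 -1.   ] move [-0.2457  0.0003 -0.0471]
```

View pics/wr25.png

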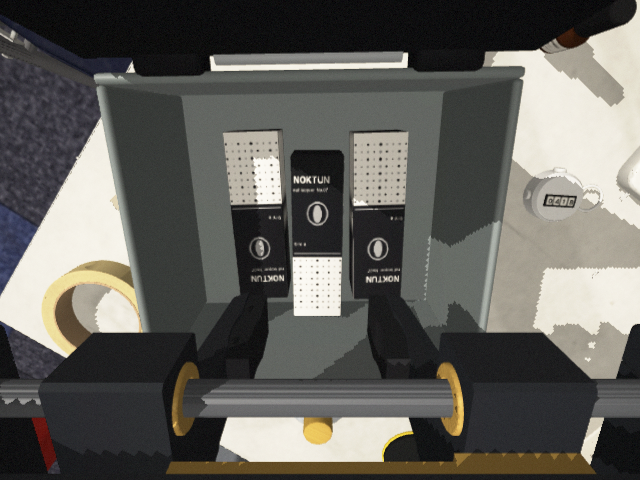

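View pics/top25.png

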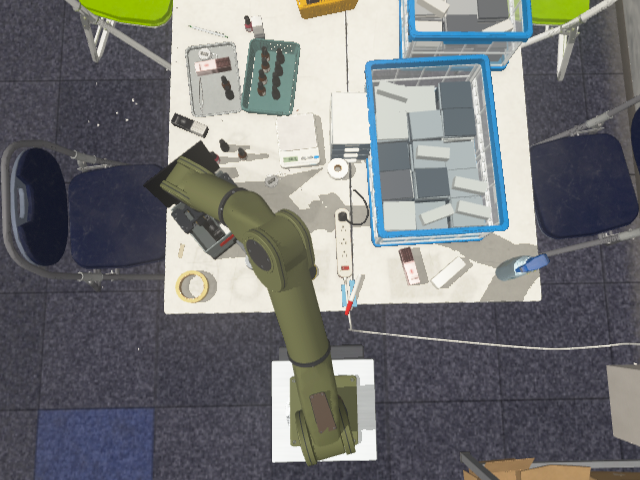

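All three rejects lie flat, side by side in the bin. The top view shows no other black carton right of the bin, only pink at (409,267) and white at (450,272). Back to the weight.

```bash
python3 -m inch '[{"dx":-0.02,"dy":0,"dz":-0.02,"wx":0,"wy":0,"wz":0,"jaw":0.7},{"dx":-0.05,"dy":0,"dz":-0.03,"wx":0,"wy":0,"wz":0,"jaw":1},{"dx":-0.08,"dy":0,"dz":-0.03,"wx":0,"wy":0,"wz":0,"jaw":1},{"dx":-0.11,"dy":0,"dz":-0.02,"wx":0,"wy":0,"wz":0,"jaw":1},{"dx":-0.14,"dy":0,"dz":0,"wx":0,"wy":0,"wz":0,"jaw":1},{"dx":-0.164,"dy":0,"dz":0.02,"wx":0,"wy":0,"wz":0,"jaw":1},{"dx":-0.164,"dy":0,"dz":0.03,"wx":0,"wy":0,"wz":0,"jaw":1},{"dx":-0.164,"dy":0,"dz":0.03,"wx":0,"wy":0,"wz":0,"jaw":1},{"dx":-0.164,"dy":0,"dz":0.03,"wx":0,"wy":0,"wz":0,"jaw":1},{"dx":-0.164,"dy":0,"dz":0.03,"wx":0,"wy":0,"wz":0,"jaw":1}]' 20
python3 - <<'E'
from h import *
pic,A,C=cam('wrist'); im=pic['color']
th=np.linspace(0,2*np.pi,60); v=im.copy()
for (r,z,col) in ((28,60,(0,255,0)),(12,94,(0,0,255)),(30,30,(255,0,255))):
    q=proj(np.c_[459.7+r*np.cos(th),207.7+r*np.sin(th),0*th+z],pic['K'],A,C)
    cv2.polylines(v,[np.round(q).astype(int)],True,col,1)
cv2.imwrite('pics/ov26.png',v)
todo([459.7,207.7,230]);
E
```

```text
t: 39.7
ee_pos: [460.1, 209.2, 323.6]
tool_rot: [-2.97, -1.02, -0.008]
force: [-0.1, -0.1, -0.3]
width: 88.0
pos [460.  209.1 323.6] yaw(tool y dir) -52.1 tilt [ 0.004  0.003 -1.   ] move [-0.0015  0.0009  0.0936]
```

View pics/ov26.png

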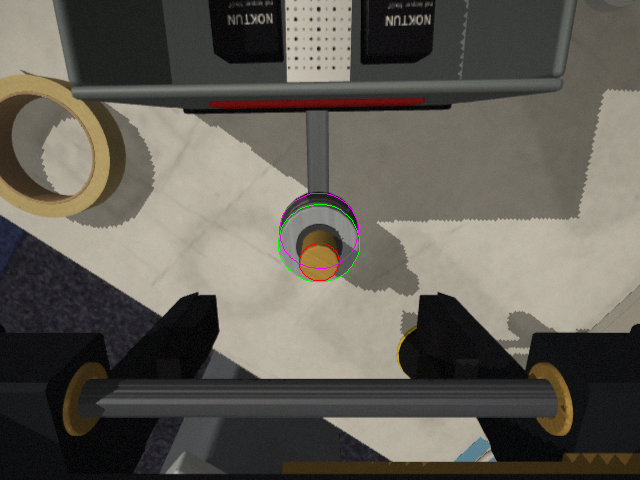

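```bash
python3 -m inch '[{"dx":-0.0015,"dy":0.001,"dz":0.03,"wx":0,"wy":-0.005,"wz":0,"jaw":1},{"dx":-0.0015,"dy":0.001,"dz":0.06,"wx":0,"wy":-0.005,"wz":0,"jaw":1},{"dx":-0.0015,"dy":0.001,"dz":0.08,"wx":0,"wy":-0.005,"wz":0,"jaw":1},{"dx":-0.0015,"dy":0.001,"dz":0.09,"wx":0,"wy":-0.005,"wz":0,"jaw":1},{"dx":-0.0015,"dy":0.001,"dz":0.0925,"wx":0,"wy":-0.005,"wz":0,"jaw":1},{"dx":-0.0015,"dy":0.001,"dz":0.0925,"wx":0,"wy":-0.005,"wz":0,"jaw":1},{"dx":-0.0015,"dy":0.001,"dz":0.0925,"wx":0,"wy":-0.005,"wz":0,"jaw":1},{"dx":-0.0015,"dy":0.001,"dz":0.0925,"wx":0,"wy":-0.005,"wz":0,"jaw":0.4},{"dx":-0.0015,"dy":0.001,"dz":0.0925,"wx":0,"wy":-0.005,"wz":0,"jaw":0.35},{"dx":-0.0015,"dy":0.001,"dz":0.0925,"wx":0,"wy":-0.005,"wz":0,"jaw":0.35}]' 50
python3 - <<'E'
from h import *
pic,A,C=cam('wrist'); save(pic,'wr27.png')
todo([459.7,207.7,230]);
E
```

```text
t: 41.0
ee_pos: [459.8, 207.6, 231.2]
tool_rot: [-2.971, -1.02, -0.001]
force: [0.4, 0.3, -0.0]
width: 60.2
pos [459.8 207.6 231.1] yaw(tool y dir) -52.1 tilt [ 0.  0. -1.] move [-0.     -0.0001  0.0011]
```

View pics/wr27.png

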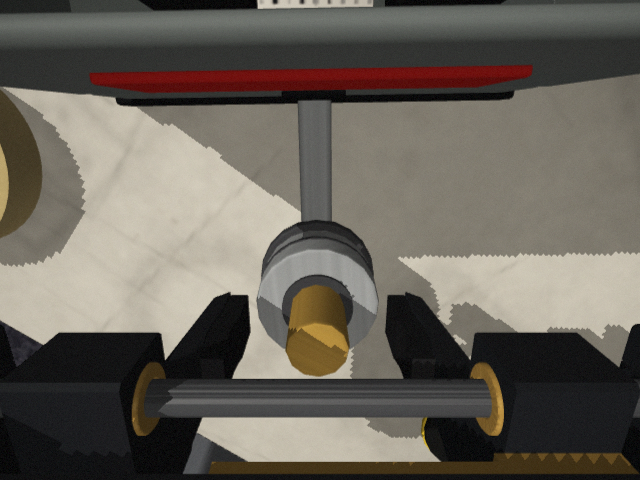

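```bash
python3 -m inch '[{"dx":0,"dy":0,"dz":0.001,"wx":0,"wy":0,"wz":0,"jaw":0},{"dx":0,"dy":0,"dz":0.001,"wx":0,"wy":0,"wz":0,"jaw":0},{"dx":0,"dy":0,"dz":0.001,"wx":0,"wy":0,"wz":0,"jaw":0},{"dx":0,"dy":0,"dz":0.001,"wx":0,"wy":0,"wz":0,"jaw":0},{"dx":0,"dy":0,"dz":0.001,"wx":0,"wy":0,"wz":0,"jaw":0},{"dx":0,"dy":0,"dz":-0.05,"wx":0,"wy":0,"wz":0,"jaw":0},{"dx":-0.02,"dy":0,"dz":-0.09,"wx":0,"wy":0,"wz":0,"jaw":0},{"dx":-0.06,"dy":0,"dz":-0.1,"wx":0,"wy":0,"wz":0,"jaw":0},{"dx":-0.07,"dy":0,"dz":-0.1,"wx":0,"wy":0,"wz":0,"jaw":0},{"dx":-0.07,"dy":0,"dz":-0.1,"wx":0,"wy":0,"wz":0,"jaw":0}]' 50
python3 - <<'E'
from h import *
print(pose()[0]['force'])
pic,A,C=cam('wrist'); save(pic,'wr28.png')
s,A,C=cam('side'); save(s,'s28.png',(180,100,480,400),2)
todo([425.5,46.3,300]);
E
```

```text
t: 42.3
ee_pos: [404.1, 164.0, 330.8]
tool_rot: [2.971, 1.02, -0.002]
force: [0.1, 0.7, -5.5]
width: 22.8
[ 0.09566934  0.67169755 -5.53970368]
pos [405.3 165.3 330.8] yaw(tool y dir) -52.1 tilt [ 0.001  0.001 -1.   ] move [-0.0572  0.1063  0.0306]
```

View pics/s28.png

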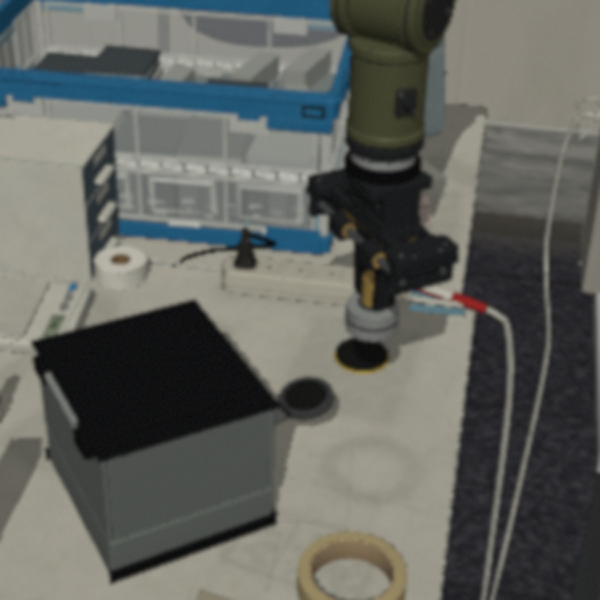

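View pics/wr28.png

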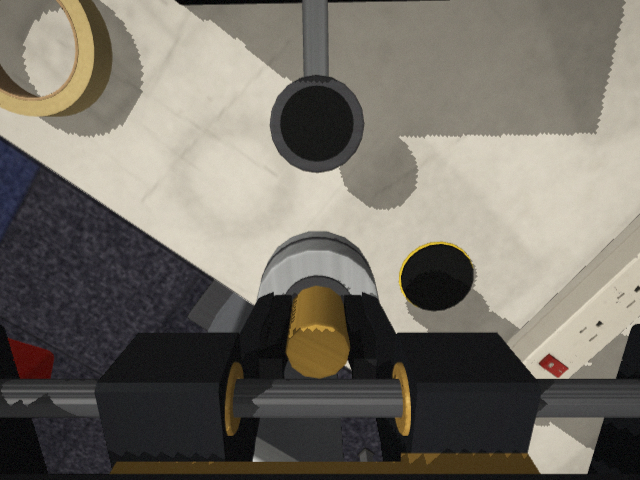

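The lid is shut and the lever up, with the weight held upright. Next it goes back to the base.

```bash
python3 -m inch '[{"dx":-0.01,"dy":0.02,"dz":0,"wx":0,"wy":0,"wz":0,"jaw":0},{"dx":-0.02,"dy":0.05,"dz":0.01,"wx":0,"wy":0,"wz":0,"jaw":0},{"dx":-0.04,"dy":0.08,"dz":0.02,"wx":0,"wy":0,"wz":0,"jaw":0},{"dx":-0.057,"dy":0.106,"dz":0.04,"wx":0,"wy":0,"wz":0,"jaw":0},{"dx":-0.057,"dy":0.106,"dz":0.07,"wx":0,"wy":0,"wz":0,"jaw":0},{"dx":-0.057,"dy":0.106,"dz":0.09,"wx":0,"wy":0,"wz":0,"jaw":0},{"dx":-0.057,"dy":0.106,"dz":0.1,"wx":0,"wy":0,"wz":0,"jaw":0},{"dx":-0.057,"dy":0.106,"dz":0.1,"wx":0,"wy":0,"wz":0,"jaw":0},{"dx":-0.057,"dy":0.106,"dz":0.1,"wx":0,"wy":0,"wz":0,"jaw":0},{"dx":-0.057,"dy":0.106,"dz":0.1,"wx":0,"wy":0,"wz":0,"jaw":0}]' 50
python3 - <<'E'
from h import *
pic,A,C=cam('wrist'); v=pic['color'].copy()
th=np.linspace(0,2*np.pi,60); p=pose()[1]
for (x,y,r,z,col) in ((425.5,46.2,33,0,(0,255,0)),(p[0],p[1],28,p[2]-170.5,(0,0,255))):
    q=proj(np.c_[x+r*np.cos(th),y+r*np.sin(th),0*th+z],pic['K'],A,C); cv2.polylines(v,[np.round(q).astype(int)],True,col,1)
cv2.imwrite('pics/ov29.png',v)
s,A,C=cam('side'); save(s,'s29.png',(300,200,440,320),5)
todo([425.5,46.2,208.5]);
E
```

```text
t: 43.65
ee_pos: [425.9, 46.8, 231.0]
tool_rot: [-2.97, -1.02, -0.004]
force: [0.4, 1.2, -6.3]
width: 22.9
pos [425.7  46.7 231. ] yaw(tool y dir) -52.1 tilt [ 0.002  0.002 -1.   ] move [-0.0005  0.0002  0.0225]
```

View pics/ov29.png

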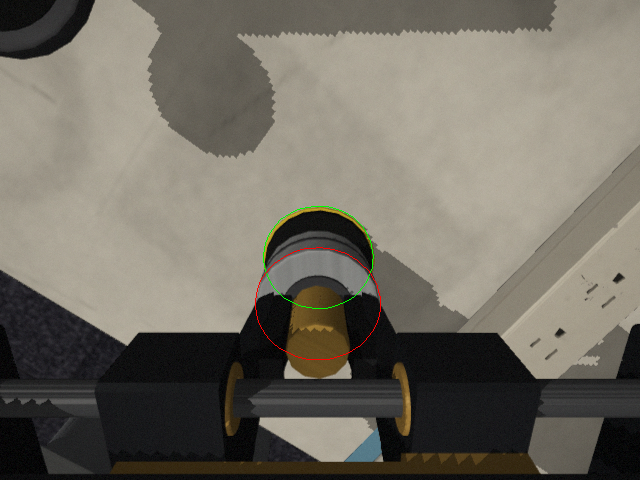

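View pics/s29.png

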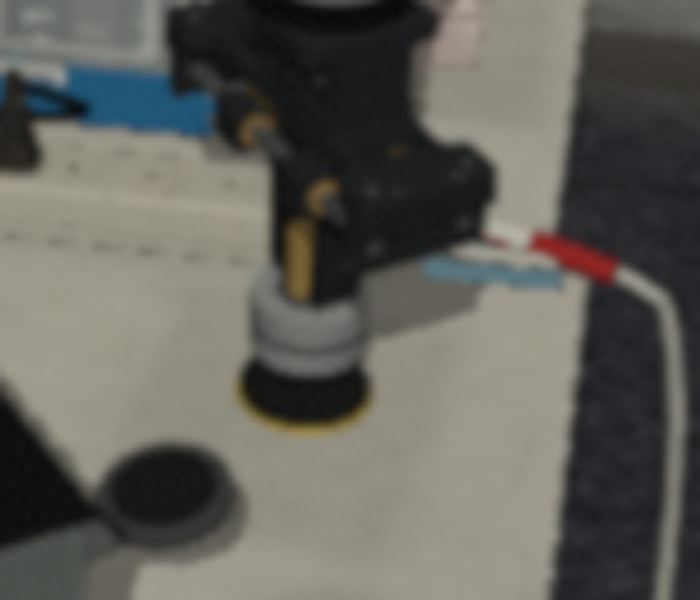

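Both overlays fit, so I lower onto the base.

```bash
python3 -m inch '[{"dx":-0.0005,"dy":0,"dz":0.006,"wx":0,"wy":0,"wz":0,"jaw":0},{"dx":-0.0005,"dy":0,"dz":0.012,"wx":0,"wy":0,"wz":0,"jaw":0},{"dx":-0.0005,"dy":0,"dz":0.017,"wx":0,"wy":0,"wz":0,"jaw":0},{"dx":-0.0005,"dy":0,"dz":0.02,"wx":0,"wy":0,"wz":0,"jaw":0},{"dx":-0.0005,"dy":0,"dz":0.0215,"wx":0,"wy":0,"wz":0,"jaw":0},{"dx":-0.0005,"dy":0,"dz":0.0225,"wx":0,"wy":0,"wz":0,"jaw":0},{"dx":-0.0005,"dy":0,"dz":0.0225,"wx":0,"wy":0,"wz":0,"jaw":0},{"dx":-0.0005,"dy":0,"dz":0.0225,"wx":0,"wy":0,"wz":0,"jaw":0},{"dx":-0.0005,"dy":0,"dz":0.0225,"wx":0,"wy":0,"wz":0,"jaw":0},{"dx":-0.0005,"dy":0,"dz":0.0225,"wx":0,"wy":0,"wz":0,"jaw":0}]' 50
```

```text
t: 45.0
ee_pos: [425.4, 46.5, 208.6]
tool_rot: [-2.971, -1.02, -0.004]
force: [0.1, -0.1, -6.0]
width: 22.6
```

```bash
python3 -m inch '[{"dx":0,"dy":0,"dz":0.0005,"wx":0,"wy":0,"wz":0,"jaw":0},{"dx":0,"dy":0,"dz":0.001,"wx":0,"wy":0,"wz":0,"jaw":0},{"dx":0,"dy":0,"dz":0.0015,"wx":0,"wy":0,"wz":0,"jaw":0},{"dx":0,"dy":0,"dz":0.0015,"wx":0,"wy":0,"wz":0,"jaw":0},{"dx":0,"dy":0,"dz":0.0015,"wx":0,"wy":0,"wz":0,"jaw":0},{"dx":0,"dy":0,"dz":0.0015,"wx":0,"wy":0,"wz":0,"jaw":0},{"dx":0,"dy":0,"dz":0.0015,"wx":0,"wy":0,"wz":0,"jaw":0},{"dx":0,"dy":0,"dz":0.0015,"wx":0,"wy":0,"wz":0,"jaw":0},{"dx":0,"dy":0,"dz":0.0015,"wx":0,"wy":0,"wz":0,"jaw":0},{"dx":0,"dy":0,"dz":0.0015,"wx":0,"wy":0,"wz":0,"jaw":0}]' 50
```

```text
t: 46.25
ee_pos: [425.3, 46.6, 208.0]
tool_rot: [-2.971, -1.02, -0.006]
force: [-1.1, -0.3, 9.8]
width: 22.7
```

It is seated, with +9.8 N. I release and go up.

```bash
python3 -m inch '[{"dx":0,"dy":0,"dz":-0.0005,"wx":0,"wy":0,"wz":0,"jaw":0.3},{"dx":0,"dy":0,"dz":-0.0005,"wx":0,"wy":0,"wz":0,"jaw":0.4},{"dx":0,"dy":0,"dz":-0.0005,"wx":0,"wy":0,"wz":0,"jaw":0.6},{"dx":0,"dy":0,"dz":-0.0005,"wx":0,"wy":0,"wz":0,"jaw":0.8},{"dx":0,"dy":0,"dz":-0.0005,"wx":0,"wy":0,"wz":0,"jaw":1},{"dx":0,"dy":0,"dz":-0.0005,"wx":0,"wy":0,"wz":0,"jaw":1},{"dx":0,"dy":0,"dz":-0.02,"wx":0,"wy":0,"wz":0,"jaw":1},{"dx":0,"dy":0,"dz":-0.07,"wx":0,"wy":0,"wz":0,"jaw":1},{"dx":-0.02,"dy":0,"dz":-0.13,"wx":0,"wy":0,"wz":0,"jaw":1},{"dx":-0.02,"dy":0,"dz":-0.16,"wx":0,"wy":0,"wz":0,"jaw":1}]' 20
python3 -m inch '[{"dx":0,"dy":0,"dz":0,"wx":0,"wy":0,"wz":0,"jaw":1},{"dx":0,"dy":0,"dz":0,"wx":0,"wy":0,"wz":0,"jaw":1},{"dx":0,"dy":0,"dz":0,"wx":0,"wy":0,"wz":0,"jaw":1},{"dx":0,"dy":0,"dz":0,"wx":0,"wy":0,"wz":0,"jaw":1},{"dx":0,"dy":0,"dz":0,"wx":0,"wy":0,"wz":0,"jaw":1},{"dx":0,"dy":0,"dz":0,"wx":0,"wy":0,"wz":0,"jaw":1},{"dx":0,"dy":0,"dz":0,"wx":0,"wy":0,"wz":0,"jaw":1},{"dx":0,"dy":0,"dz":0,"wx":0,"wy":0,"wz":0,"jaw":1},{"dx":0,"dy":0,"dz":0,"wx":0,"wy":0,"wz":0,"jaw":1},{"dx":0,"dy":0,"dz":0,"wx":0,"wy":0,"wz":0,"jaw":1}]' 20
python3 - <<'E'
from h import *
pic,A,C=cam('wrist'); v=pic['color'].copy()
th=np.linspace(0,2*np.pi,60)
for (r,z,col) in ((33,0,(0,255,0)),(28,38,(0,0,255)),(12,72,(255,0,255))):
    q=proj(np.c_[425.5+r*np.cos(th),46.2+r*np.sin(th),0*th+z],pic['K'],A,C); cv2.polylines(v,[np.round(q).astype(int)],True,col,1)
cv2.imwrite('pics/ov30.png',v)
s,A,C=cam('side'); save(s,'s30.png')
t,A,C=cam('top'); boxes(t,A,C,'carton_pink',34);boxes(t,A,C,'tape',25)
E
```

```text
t: 47.5
ee_pos: [407.8, 33.4, 369.8]
tool_rot: [-2.971, -1.02, -0.004]
force: [1.0, -0.5, -0.5]
width: 87.9
t: 48.75
ee_pos: [407.8, 33.4, 369.8]
tool_rot: [-2.971, -1.02, -0.004]
force: [-0.5, -0.4, -0.3]
width: 88.2
carton_pink 0.92 px [410. 263.] rect c [ 435.6 -277. ] size [120.6  44.4] ang 14.6
tape 0.79 px [181. 282.] rect c [383.  405.5] size [103.7 100. ] ang 89.0
tape 0.26 px [217. 217.] rect c [574.4 304.9] size [336.5 214.8] ang 38.4
```

View pics/ov30.png

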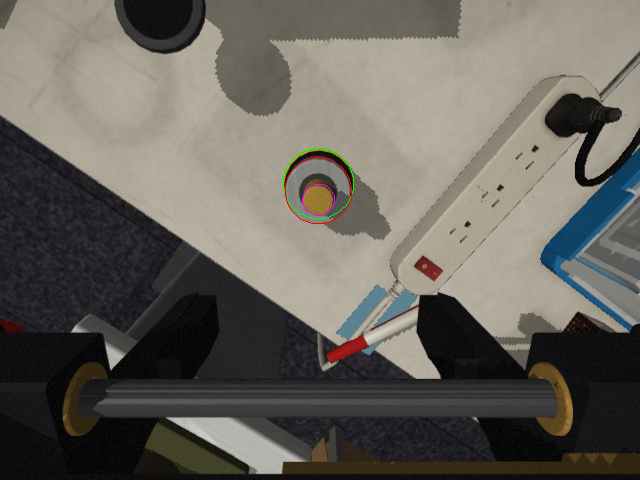

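View pics/s30.png

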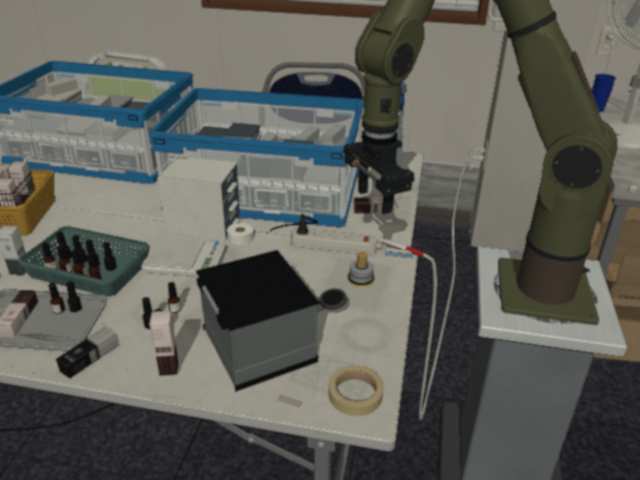

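```bash
python3 -c "
from bench import ctrl
print(ctrl.finish_job())"
```

```text
the job is handed in; nothing more can be done
None
```

I did the whole job and handed it in at about 49 s. `finish_job()` gives no verdict, so these results are my own checks.

**Weight on the lever:** I pressed the weight onto the lever pad down to its stop. The camera overlay put it within about 1 mm of the pad's centre, and the lid stayed up when I let go.

**Cartons:** All three black cartons right of the bin went in while the lid was up, and they lie flat side by side. I saw no fourth one there, though the cameras could not see directly behind the white drawer box. The carton by the metal tray was left alone.

**Weight back on its base:** The lid shut when I took the weight off. The weight stands upright on its base, within about 1–2 mm of the centre.

**Pink carton and tape:** Both measured within about 2 mm of where they started.

**Disagreement:** The carton by the crate measured about 45 mm away from its first position by the time I reached it. It had been knocked while the robot was elsewhere, so I measured it again before grasping. No final check failed.

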